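# Load the soak-test enclosure and latch it

## Task

Put every finned heatsink that is on the desk into the grey tray, each lying on the tray's floor and not stacked. Turn the enclosure's quarter-turn cam latch to release its door, swing the door wide open, slide the loaded tray along the desk into the enclosure fully home against the back, under the clear cover without knocking it and with the fin handle towards the door, then shut the door fully and turn the latch knob all the way back so that its tongue holds the door. Leave the two glass tubes, the black valve socket and the chrome volume knob where they are.

Things in the scene. Friction and masses are not known exactly. Their poses are not given: they have to be found in the camera images.
- enclosure: Low grey fixed test enclosure, 196 deep x 280 wide x 78 mm high. Origin on the desk at mid-mouth, in the plane of the shut door's rear face; x into it (away from robot), y to the latch side, z up. Mouth y -100 to 100, no floor. Hinge-side wall y -120 to -100, latch pillar y 100 to 160, back stop face x 186. Tray home: its origin at x 122, y 0 +-16, its x axis along this x.
- cover: Fixed clear plastic cover over the rear of the enclosure: origin as enclosure, spans x 60 to 196, y -100 to +100, underside 72 mm and top 78 mm (trim 80 mm) above the desk. The first 60 mm behind the door is open from above, for the hand on the tray's fin.
- door (a joint): Aluminium door on an upright hinge at its right (-y) end: 0 shut, grows in rad as it swings out towards the robot (anticlockwise from above), stop at 1.75. Leaf 257 mm long from the hinge, 10 mm thick, from 8 to 78 mm above the desk. A stiff hinge: stays where it is left, moved by about 1 N at the pull.
- door_hinge (a point): On the door's hinge axis, at the height of the door's top edge (78 mm); in the enclosure's frame at x -5, y -110.
- door_pull (a point): Centre of the top of the door's pull, an upright round steel post of 12 mm diameter standing on the door's top edge from 78 to 130 mm above the desk, 180 mm from the hinge axis.
- latch (a joint): Cam latch knob on the pillar, upright axis at x 22, y 135 mm in the enclosure's frame: 0 latched (tongue hooked in front of the door), grows clockwise seen from above, 1.571 released (tongue to +y). Starts 0 to 0.1; stays where left; 0.05 N m turns it. Below 0.6 the tongue blocks the door, so shut the door fully (within 0.02) before turning it back.
- latch_grip (a point): On the latch's axis 110 mm above the desk, where to grip the knob: a black bar 42 mm long, 13 mm thick, from 86 to 120 mm above the desk. At latch = 0 the bar lies along the enclosure's x axis and it turns with the latch. The steel tongue under it (top 86 mm above the desk) reaches 44 mm from the axis.
- tray: Loose grey plastic tray, 128 mm (x) by 168 mm (y), walls 4 mm thick and 25 mm high, floor 4 mm thick, about 0.25 kg. Origin at the centre of its underside. Its handle is an upright fin in the middle of its -x side: 12 mm thick (y), from x -109 to -64, 2 to 50 mm high. Loaded, it slides on the desk at some 3 to 5 N; dragged sideways by the fin it needs a firm grip (60 N) not to pivot.
- heatsink1: Aluminium finned heatsink, block outline 44 (x) by 34 (y) by 32 mm (z), about 0.07 kg, fins upward; origin at its centre (16 mm above its underside). Some are absent (None) in some runs.
- heatsink2: Aluminium finned heatsink, block outline 44 (x) by 34 (y) by 32 mm (z), about 0.07 kg, fins upward; origin at its centre (16 mm above its underside). Some are absent (None) in some runs.
- heatsink3: Aluminium finned heatsink, block outline 44 (x) by 34 (y) by 32 mm (z), about 0.07 kg, fins upward; origin at its centre (16 mm above its underside). Some are absent (None) in some runs.
- heatsink4: Aluminium finned heatsink, block outline 44 (x) by 34 (y) by 32 mm (z), about 0.07 kg, fins upward; origin at its centre (16 mm above its underside). Some are absent (None) in some runs.
- tube1: Squat glass output tube standing on its black base, 43 mm diameter, 69 mm high, origin at the underside. Bystander.
- tube2: Second squat glass output tube, like tube1. Bystander.
- socket: Black bakelite valve socket, 52 mm diameter, 20 mm high, origin at the underside. Bystander.
- volume_knob: Chrome volume knob, 40 mm diameter, 22 mm high, origin at the underside. Bystander.

How it is judged:
By the outcome, as a careful person would: the job done as asked, in the order asked, and still so for the second after the job is handed in, with the robot touching nothing.
Of heatsink1, heatsink2, heatsink3, heatsink4 only 2 to 4 are there at a start; the rules pass over those that are not, and their reading is None.
At some moment in a run one of heatsink1, heatsink2, heatsink3, heatsink4 may be knocked a few centimetres aside while the robot is not near it.
Once in a run the grip may slacken for a moment while it holds something.
It also fails if it takes over 210 s, if anything falls off the work surface, if the arm or the gripper's body presses on something with over 40 N, if the wrist force passes 120 N, or if a joint passes its speed limit or range.

## Robot

A 6-joint arm with a two-finger parallel gripper is mounted at the origin on the work surface. World frame = base frame: x ahead of the robot, y to its left, z up, the work surface at z = 0. Lengths are in m, angles in rad, forces in N, time in s.
With the tool pointing down it reaches from about 0.35 to 0.975 m from the base axis. Payload 4.9 kg.
Tool frame: the origin (TCP) lies at the very end of the fingers, on their centre line; the grasp point (between the pads) lies 19 mm behind it (ctrl.pinch_z is the distance from the TCP to the grasp point, in m); z points along the fingers, y is the line along which they close (so a half turn about z gives the same grasp; the last joint's range is limited). The gripper opens to 85 mm and grips with 20 to 120 N. Pads are 22 mm wide; open, the fingers measure 114 mm over their backs; the gripper's body (76 mm by 85 mm) begins 54 mm behind the grasp point. The pads swing forward as they close: fully open they stand 13 mm farther back than shut.
Start: joints at [1.131, 0.053, 1.613, -0, 1.476, -0.119], TCP at [0.197, 0.593, 0.231] pointing down, gripper open.
Joint ranges: [-3.01, 3.01], [-1.01, 2.22], [0.06, 2.58], [-1.02, 4.17], [0.09, 2.62], [-3.14, 3.14]. Speed limits (rad/s): [2.57, 2.57, 3.14, 3.14, 3.14, 3.14].

## Interface

Orientations are given as a rotation vector (axis times angle).
In Python, from station import ctrl, optics gives the robot as it stands. The module is installed in compiled form; this text tells all that it offers.
- The arm moves only by the shell command python3 -m handwheel 'ROWS' [OPENING] [FORCE]. ROWS is JSON, one flat list of numbers, 6 for each row, row after row: the shift along the tool's x, y, z in m, then the turn, a rotation vector about the tool's x, y, z in degrees. A call has 1 to 20 rows; each row shifts and turns the commanded pose from where the row before left it, along the tool's axes as they then stand; what a row does not reach is not made up. A row lasts 1/10 s, in which the tool goes at most 50 mm and 8.59 degrees, less where a joint would pass 70% of its speed; a pose out of reach is approached as far as the arm can. A call is refused whole if a number of a shift passes 0.05 or a number of a turn 8.59, either way. A call with a gripper value outside its range is refused whole. OPENING is the closure, from 0 (fully open) to 1 (shut), set as the call begins (- or left out, the last holds). The fingers move at their own pace and stop on an object; FORCE is the grip in N (left out, the last holds). Time passes only in rows, so rows that do not move let the fingers close. It gives the time, the measured TCP pose, the force and the opening at its end, in the units of the state.
- ctrl.get_obs(): the state, without advancing time (a new reading comes with each control period).
- optics.get_image(name): name is "side" or "top" or "wrist"; returns (picture, depth): 480x640x3 uint8, red, green, blue; 480x640 float32, m along the optical axis (not along the pixel's ray), 0 where there is no reading.
- optics.get_calibration(name): a dict with "fovy" (degrees; the focal length in pixels is half the picture's height over the tangent of half this angle, whatever the lens; pixels are square), "cx", "cy" (the principal point, pixels), "rvec" (rotation vector, rad) and "tvec" (3), from world to camera coordinates, as OpenCV has them; the wrist camera has in their place "mount" (4x4, takes a point from camera to tool coordinates, whose origin is the TCP and whose axes are the flange's). Camera axes: x right, y down, z forward; pixel columns grow to the right and rows downward; lengths in m; the calibration is good to about 2 mm. A picture is of the moment at which its call begins: read the wrist's pose just before it. get_calibration takes no time and is no camera call.
- ctrl.finish_job(): hands the job in, once; it reports no verdict.
The state is a dict: "t": time; "q": joint angles; "dq": joint speeds; "effort": joint torques, N m; "tool_pos": TCP position; "tool_rot": TCP orientation; "contact_force": force on the tool from outside, world axes, zero at the start; "wrist_torque": the same for the moment, N m; "opening": finger opening in m.
Only numpy, scipy, OpenCV 4.12 (cv2) and the standard library are available. Lean on these libraries where they do the work, as an engineer would, in place of code of your own. Each camera call takes 0.05 s, during which the arm holds its last target. There are 200 camera calls.

## Working session

There is one attempt and no reset: what is moved stays moved. The work goes in short steps, Python scripts to look and compute and a shell command to move; the robot and the scene stay as the last step left them, time stands still between calls to the robot, and variables do not carry over. Pictures are saved under pics/ and viewed, on a budget of 14 in all, crops included, one or two more only if the job needs it, and the job is handed in when it is done.

```bash
mkdir -p pics; ls
cat > h.py <<'E'
import numpy as np, cv2
from scipy.spatial.transform import Rotation as R
from station import ctrl, optics
def cam(name,obs=None):
    c=optics.get_calibration(name); f=240/np.tan(np.radians(c['fovy'])/2)
    if 'mount' in c:
        o=obs or ctrl.get_obs(); T=np.eye(4); T[:3,:3]=R.from_rotvec(o['tool_rot']).as_matrix(); T[:3,3]=o['tool_pos']
        W=T@np.array(c['mount'])
    else:
        M=np.eye(4); M[:3,:3]=R.from_rotvec(np.ravel(c['rvec'])).as_matrix(); M[:3,3]=np.ravel(c['tvec']); W=np.linalg.inv(M)
    return W,f,c['cx'],c['cy']
def shot(name,png=None):
    o=ctrl.get_obs(); im,d=optics.get_image(name); W,f,cx,cy=cam(name,o)
    v,u=np.mgrid[0:480,0:640]; P=np.stack([(u-cx)/f*d,(v-cy)/f*d,d],-1)@W[:3,:3].T+W[:3,3]
    P[d==0]=np.nan
    if png: cv2.imwrite('pics/'+png,im[...,::-1])
    return im,d,P
def proj(name,p,o=None):
    W,f,cx,cy=cam(name,o); q=(np.asarray(p)-W[:3,3])@W[:3,:3]
    return q[...,0]/q[...,2]*f+cx,q[...,1]/q[...,2]*f+cy
def st():
    o=ctrl.get_obs(); print(round(o['t'],2),np.round(o['tool_pos'],4),'F',np.round(o['contact_force'],1),'op',round(o['opening'],4)); M=R.from_rotvec(o['tool_rot']).as_matrix(); print(np.round(M,3).tolist()); return o
E
python3 - <<'E'
from h import *
st()
im,d,P=shot('top','top0.png'); np.savez('top0.npz',im=im,P=P)
im,d,P=shot('side','side0.png'); np.savez('side0.npz',im=im,P=P)
for n in('top','side'): print(cam(n))
print(optics.get_calibration('wrist'), optics.get_calibration('top').keys(),ctrl.pinch_z)
E
```

```text
pics
0.0 [0.1968 0.5925 0.23  ] F [ 0.3 -0.5  0.2] op 0.0857
[[-0.949, 0.315, -0.001], [0.315, 0.949, -0.002], [0.0, -0.002, -1.0]]
(array([[ 0.02022714, -0.99789467,  0.06162059,  0.50218042],
       [-0.99950423, -0.01869542,  0.02533338,  0.02547567],
       [-0.02412802, -0.06210246, -0.99777809,  1.34342273],
       [ 0.        ,  0.        ,  0.        ,  1.        ]]), np.float64(598.4466635072544), 317.2944440247942, 238.69046646830594)
(array([[ 0.92064373, -0.29581809,  0.25476807,  0.27385693],
       [-0.39023838, -0.71629149,  0.5784812 , -0.6599321 ],
       [ 0.01136299, -0.63199538, -0.77488885,  1.03946137],
       [ 0.        ,  0.        ,  0.        ,  1.        ]]), np.float64(466.5589647551406), 321.8436534515471, 245.03215850813137)
{'fovy': 65.05629635323712, 'cx': 321.3788295748908, 'cy': 242.16025937478958, 'mount': array([[-4.11457620e-04, -9.65177518e-01, -2.61595469e-01,
         6.61585141e-02],
       [ 9.99999302e-01, -1.07456723e-04, -1.17640616e-03,
         4.22878742e-04],
       [ 1.10733058e-03, -2.61595770e-01,  9.65176889e-01,
        -1.41552792e-01],
       [ 0.00000000e+00,  0.00000000e+00,  0.00000000e+00,
         1.00000000e+00]])} dict_keys(['fovy', 'cx', 'cy', 'rvec', 'tvec']) 0.0187
```

View pics/top0.png

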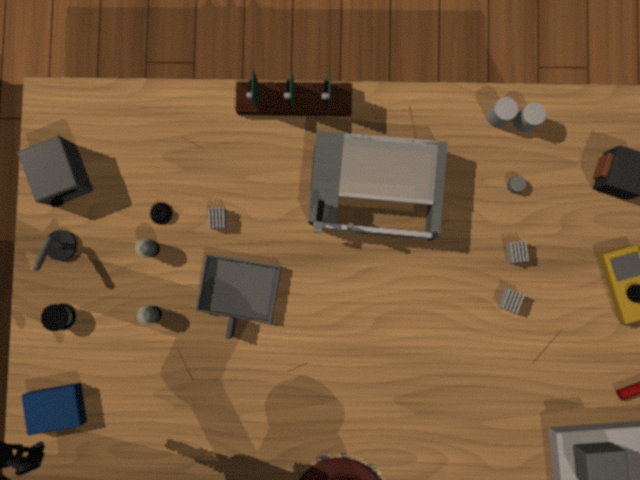

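View pics/side0.png

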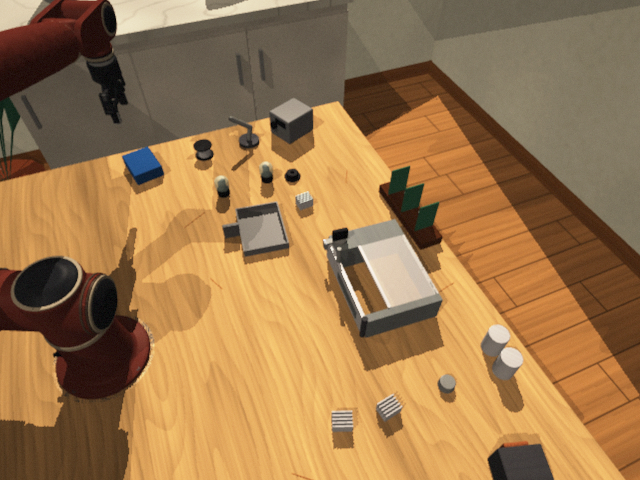

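Top view: heatsinks at (217,218), (518,252) and (512,301). The tray is at (240,288) with its fin at (232,327). The door runs along row 232, with the latch knob at (320,210). The side view agrees: three heatsinks. Now measuring.

```bash
cat >> h.py <<'E'
def rect(pts):
    (c,s,a)=cv2.minAreaRect(pts.astype(np.float32)*1000); 
    if s[0]<s[1]: a+=90; s=s[::-1]
    return np.round(c,1),np.round(s,1),round((a+90)%180-90,1)  # mm; long-axis angle deg
E
python3 - <<'E'
from h import *
z=np.load('top0.npz'); im,P=z['im'],z['P']
def box(u0,u1,v0,v1,lo,hi):
    p=P[v0:v1,u0:u1].reshape(-1,3); p=p[(p[:,2]>lo)&(p[:,2]<hi)]; return p
print('desk z',np.nanmedian(P[330:360,330:420,2]), np.nanmedian(P[240:260,460:480,2]))
for n,b in dict(A=(200,236,200,238,.022,.04),B=(500,538,235,270,.022,.04),C=(492,532,283,320,.022,.04),tray=(185,290,245,345,.012,.035),fin=(215,250,310,345,.04,.06),door=(300,450,222,245,.06,.095),encl=(300,455,120,245,.06,.095),knob=(305,340,190,232,.105,.135),pull=(330,380,210,250,.1,.14),t1=(130,165,230,265,.04,.08),t2=(130,168,295,330,.04,.08),sock=(145,178,198,228,.01,.03),vk=(500,532,170,200,.012,.03)).items():
    p=box(*b); print(n,len(p),*( rect(p[:,:2]) if len(p)>3 else ()), 'zmed',np.round(np.median(p[:,2]),4) if len(p) else '')
E
```

```text
desk z 0.002304234333417754 0.0023278736143323986
A 235 [626.2 283.5] [44.3 35.8] 5.0 zmed 0.0324
B 309 [ 564.  -380.1] [43.6 37.1] 7.6 zmed 0.0318
C 307 [ 456.8 -366.2] [43.7 36.3] -20.9 zmed 0.0319
tray 724 [453.4 235.5] [178.5 173.7] -10.2 zmed 0.026
fin 135 [387.  243.5] [45.7 12.8] -7.2 zmed 0.0514
door 846 [607.6 -66.4] [268.8  35.3] 88.1 zmed 0.0804
encl 10041 [695.8 -66.3] [282.8 220.4] 85.9 zmed 0.0805
knob 135 [637.7  52.6] [41.5 13.2] -6.3 zmed 0.1219
pull 29 [605.5 -10.5] [10.2  9.7] 88.9 zmed 0.1319
t1 344 [556.3 432.4] [42.3 42.3] 86.4 zmed 0.064
t2 345 [410.7 421.8] [41.6 40.7] 22.2 zmed 0.0648
sock 279 [633.4 416.2] [65.1 43.9] -29.4 zmed 0.021
vk 236 [ 711.1 -386.9] [49.3 40.5] -86.6 zmed 0.0236
```

```bash
cat >> h.py <<'E'
def go(x,y,z,ya,n=''):
    """rows needed: first turn (deg about tool z) to tool-y heading ya (mod 180), then shift in turned tool axes (mm)"""
    o=ctrl.get_obs(); M=R.from_rotvec(o['tool_rot']).as_matrix(); cur=np.degrees(np.arctan2(M[1,1],M[0,1]))
    dt=(ya-cur+90)%180-90; q6=np.degrees(o['q'][5])
    a=np.radians(cur+dt); Y=np.array([np.cos(a),np.sin(a)]); X=np.array([-Y[1],Y[0]])
    D=(np.array([x,y,z])-o['tool_pos'])*1000
    print(n,'t',round(o['t'],1),'turn about tool z %.1f (heading %.1f->%.1f, q6 now %.0f)'%(-dt,cur,cur+dt,q6),'shift mm x %.1f y %.1f z %.1f'%(X@D[:2],Y@D[:2],-D[2]),'tilt',np.round(np.degrees([M[0,2],M[1,2]]),2))
E
python3 - <<'E'
from h import *
from scipy.optimize import least_squares
z=np.load('top0.npz'); P=z['P']
p=P[245:345,185:290].reshape(-1,3); rim=p[(p[:,2]>.024)&(p[:,2]<.03)]*1000
def loc(q,t): c,s=np.cos(t[2]),np.sin(t[2]); d=q[:,:2]-t[:2]; return d@np.array([[c,-s],[s,c]])
def res(t):
    l=np.abs(loc(rim,t)); dx=np.maximum(l[:,0]-64,0)+0*l[:,0]
    sd=np.maximum(np.abs(l[:,0]-62)*1,0),np.abs(l[:,1]-82)
    return np.minimum(sd[0],sd[1])
best=min((least_squares(res,[470,232,a],loss='soft_l1') for a in np.radians([-12,-9,-6])),key=lambda r:r.cost)
print(len(rim),best.x[:2],np.degrees(best.x[2]),best.cost)
t=best.x; print('fin', t[:2]-86.5*np.array([np.cos(t[2]),np.sin(t[2])]))
go(.626,.2835,.2,95,'A')
E
```

```text
390 [472.04331896 231.02254562] -8.300550749991181 419.94515714198667
fin [386.44945824 243.51017977]
A t 0.1 turn about tool z -23.4 (heading 71.6->95.0, q6 now -7) shift mm x -400.6 y -345.3 z 30.2 tilt [-0.05 -0.1 ]
```

```bash
python3 -m handwheel '[0,0,0,0,0,-7.8, 0,0,0,0,0,-7.8, 0,0,0,0,0,-7.8, -0.04,-0.034,0.003,0,0,0, -0.04,-0.034,0.003,0,0,0, -0.04,-0.034,0.003,0,0,0, -0.04,-0.034,0.003,0,0,0, -0.04,-0.034,0.003,0,0,0, -0.04,-0.034,0.003,0,0,0, -0.04,-0.034,0.003,0,0,0, -0.04,-0.034,0.003,0,0,0, -0.04,-0.034,0.003,0,0,0, -0.04,-0.034,0.003,0,0,0, 0,0,0,0,0,0, 0,0,0,0,0,0]' 0
cat >> h.py <<'E'
def hs(P,x,y,r=.045,lo=.02,hi=.042):
    p=P.reshape(-1,3); p=p[(np.hypot(p[:,0]-x,p[:,1]-y)<r)&(p[:,2]>lo)&(p[:,2]<hi)]
    if len(p)<20: return None
    k=rect(p[:,:2]); print('hs',len(p),*k,'z',round(float(np.median(p[:,2])),4)); return k
E
python3 - <<'E'
from h import *
im,d,P=shot('wrist','w1.png'); k=hs(P,.626,.2835); 
go(k[0][0]/1e3,k[0][1]/1e3,.006,k[2]+90)
E
```

```text
t: 1.6
tool_pos: [0.6044, 0.3034, 0.2017]
tool_rot: [0.134, -3.137, 0.0]
contact_force: [0.3, -0.4, -0.0]
opening: 0.0853
hs 1100 [626.8 284.6] [44.5 33.7] 4.7 z 0.0309
 t 1.6 turn about tool z 0.3 (heading 95.0->94.7, q6 now -75) shift mm x -21.4 y -21.5 z 196.0 tilt [-0.1 -0. ]
```

View pics/w1.png

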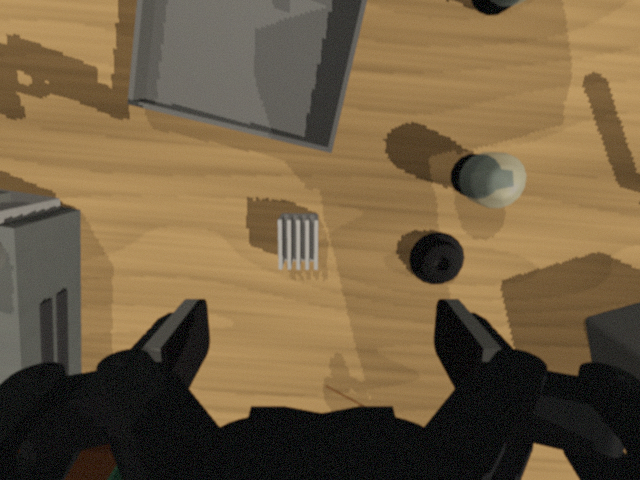

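Wrist view shows heatsink A at (298,242), tray rim above it and the socket at (436,257). This agrees with the top view to 1 mm.

```bash
python3 -m handwheel '[-0.0214,-0.0215,0,0,0,0.3, 0,0,0.04,0,0,0, 0,0,0.04,0,0,0, 0,0,0.04,0,0,0, 0,0,0.03,0,0,0, 0,0,0,0,0,0, 0,0,0,0,0,0]' 0
python3 - <<'E'
from h import *
im,d,P=shot('wrist'); k=hs(P,.626,.2835); 
go(.6268,.2846,.006,94.7)
E
```

```text
t: 2.35
tool_pos: [0.6265, 0.286, 0.0531]
tool_rot: [0.132, -3.138, -0.0]
contact_force: [0.2, 0.4, 1.1]
opening: 0.0855
hs 3539 [626.8 285. ] [45.  34.1] 4.2 z 0.0308
 t 2.4 turn about tool z 0.1 (heading 94.8->94.7, q6 now -76) shift mm x 1.3 y -1.5 z 49.0 tilt [0.15 0.06]
```

```bash
python3 -m handwheel '[0,-0.001,0.02,0,0,0, 0,0,0.02,0,0,0, 0,0,0.008,0,0,0, 0,0,0,0,0,0, 0,0,0,0,0,0]' 0; python3 -m handwheel '[0,0,0,0,0,0, 0,0,0,0,0,0, 0,0,0,0,0,0, 0,0,0,0,0,0, 0,0,0,0,0,0, 0,0,0,0,0,0, 0,0,0,0,0,0, 0,0,0,0,0,0, 0,0,-0.02,0,0,0, 0,0,-0.04,0,0,0, 0,0,-0.04,0,0,0, 0,0,0,0,0,0, 0,0,0,0,0,0]' 1 50
python3 - <<'E'
from h import *
t=np.array([.472,.231]); a=np.radians(-8.3)
s=t+.052*np.array([-np.sin(a),np.cos(a)]); print(s); go(s[0],s[1],.06,-8.3)
E
```

```text
t: 2.9
tool_pos: [0.6287, 0.2844, 0.0068]
tool_rot: [-0.13, 3.136, 0.001]
contact_force: [1.0, -0.4, 0.2]
opening: 0.0854
t: 4.2
tool_pos: [0.6278, 0.2839, 0.1054]
tool_rot: [-0.129, 3.138, 0.001]
contact_force: [0.6, -0.3, -1.7]
opening: 0.0328
[0.47950652 0.28245534]
 t 4.2 turn about tool z -77.0 (heading 94.7->171.7, q6 now -77) shift mm x 22.8 y 146.5 z 45.4 tilt [0.07 0.02]
```

```bash
python3 -m handwheel '[0,0,0,0,0,-8.55, 0,0,0,0,0,-8.55, 0,0,0,0,0,-8.55, 0,0,0,0,0,-8.55, 0,0,0,0,0,-8.55, 0,0,0,0,0,-8.55, 0,0,0,0,0,-8.55, 0,0,0,0,0,-8.55, 0,0,0,0,0,-8.55, 0.006,0.036,0,0,0,0, 0.006,0.037,0,0,0,0, 0.006,0.037,0,0,0,0, 0.005,0.037,0,0,0,0, 0,0,0,0,0,0, 0,0,0,0,0,0]'
python3 - <<'E'
from h import *
im,d,P=shot('wrist','w2.png'); st()
p=P.reshape(-1,3); rim=p[(p[:,2]>.022)&(p[:,2]<.03)&(abs(p[:,0]-.47)<.12)&(abs(p[:,1]-.23)<.12)]; print(len(rim),rect(rim[:,:2]))
go(.4795,.2825,.012,-8.3)
E
```

```text
t: 5.7
tool_pos: [0.4766, 0.2818, 0.1022]
tool_rot: [2.053, -2.373, -0.002]
contact_force: [0.5, -0.2, -1.1]
opening: 0.0333
5.75 [0.478  0.2819 0.1031] F [ 0.7  0.8 -0.8] op 0.0332
[[-0.145, -0.989, -0.002], [-0.989, 0.145, -0.001], [0.001, 0.002, -1.0]]
7257 (array([451.4, 236.1]), array([170.9, 168.7]), -8.3)
 t 5.8 turn about tool z -0.0 (heading 171.7->171.7, q6 now -149) shift mm x -0.8 y -1.4 z 91.1 tilt [-0.12 -0.06]
```

View pics/w2.png

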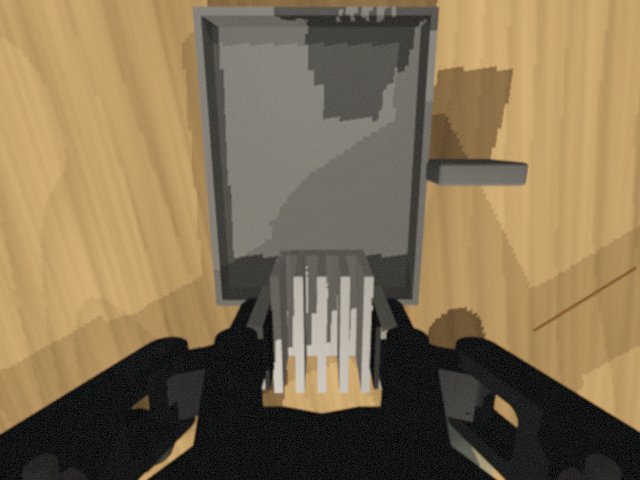

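Tray with fin at right (475,173), heatsink held over its near end between the pads; yaw agrees. Lowering.

```bash
python3 -m handwheel '[-0.001,-0.001,0.03,0,0,0, 0,0,0.03,0,0,0, 0,0,0.02,0,0,0, 0,0,0.009,0,0,0, 0,0,0.002,0,0,0, 0,0,0,0,0,0]'; python3 -m handwheel '[0,0,0,0,0,0, 0,0,0,0,0,0, 0,0,0,0,0,0, 0,0,0,0,0,0, 0,0,-0.02,0,0,0, 0,0,-0.05,0,0,0, 0,0,-0.05,0,0,0, 0,0,-0.05,0,0,0, 0,0,0,0,0,0]' 0.45 50
python3 - <<'E'
from h import *
im,d,P=shot('wrist'); hs(P,.4795,.2825,.04,.03,.045); 
im,d,P=shot('top'); hs(P,.564,-.380);hs(P,.4568,-.3662)
go(.4568,-.3662,.2,69)
E
```

```text
t: 6.35
tool_pos: [0.4808, 0.2833, 0.0142]
tool_rot: [-2.053, 2.377, -0.0]
contact_force: [0.8, -0.5, -0.9]
opening: 0.0331
t: 7.25
tool_pos: [0.4845, 0.2852, 0.194]
tool_rot: [-2.044, 2.364, -0.008]
contact_force: [0.6, 0.6, 0.2]
opening: 0.0469
hs 1003 [481.4 282.5] [44.2 33.8] 82.2 z 0.0349
hs 339 [ 564.1 -380.4] [43.6 37.9] 7.7 z 0.0314
hs 339 [ 456.7 -366.2] [43.7 35.9] -20.7 z 0.0314
 t 7.3 turn about tool z -77.3 (heading 171.7->249.0, q6 now -149) shift mm x 210.4 y 615.3 z -13.8 tilt [0.24 0.1 ]
```

```bash
python3 -m handwheel '[0,0,0,0,0,8.56, 0,0,0,0,0,8.56, 0,0,0,0,0,8.56, 0,0,0,0,0,8.56, 0,0,0,0,0,8.56, 0,0,0,0,0,8.56, 0,0,0,0,0,8.56, 0,0,0,0,0,8.56, 0,0,0,0,0,8.56, 0,0,0,0,0,8.56, 0,0,0,0,0,8.56, 0,0,0,0,0,8.56, 0,0,0,0,0,0]' 0; python3 -m handwheel '[-0.016,-0.0475,0,0,0,0, -0.016,-0.0475,0,0,0,0, -0.016,-0.0475,0,0,0,0, -0.016,-0.0475,0,0,0,0, -0.016,-0.0475,0,0,0,0, -0.016,-0.0475,0,0,0,0, -0.016,-0.0475,0,0,0,0, -0.016,-0.0475,0,0,0,0, -0.016,-0.0475,0,0,0,0, -0.016,-0.0475,0,0,0,0, -0.016,-0.0475,0,0,0,0, -0.016,-0.0475,0,0,0,0, -0.016,-0.0475,0,0,0,0, 0,0,0,0,0,0, 0,0,0,0,0,0]'
python3 - <<'E'
from h import *
im,d,P=shot('wrist'); k=hs(P,.4567,-.3662)
go(k[0][0]/1e3,k[0][1]/1e3,.055,k[2]+90)
E
```

```text
t: 8.65
tool_pos: [0.4786, 0.2826, 0.1811]
tool_rot: [-0.573, -3.085, 0.004]
contact_force: [0.7, 0.3, -0.3]
opening: 0.0855
t: 10.15
tool_pos: [0.4513, -0.3665, 0.1819]
tool_rot: [-0.573, -3.086, -0.004]
contact_force: [0.4, 0.1, -0.2]
opening: 0.0852
hs 1161 [ 457.9 -365.8] [44.3 33.6] -21.3 z 0.0309
 t 10.2 turn about tool z 0.3 (heading 69.0->68.7, q6 now -115) shift mm x -5.9 y 2.0 z 127.2 tilt [-0.1   0.14]
```

```bash
python3 -m handwheel '[-0.006,0.002,0.03,0,0,0.3, 0,0,0.05,0,0,0, 0,0,0.047,0,0,0, 0,0,0,0,0,0, 0,0,0,0,0,0]'
python3 - <<'E'
from h import *
im,d,P=shot('wrist'); k=hs(P,.4567,-.3662)
go(k[0][0]/1e3,k[0][1]/1e3,.006,k[2]+90)
E
```

```text
t: 10.7
tool_pos: [0.4584, -0.3648, 0.0565]
tool_rot: [-0.578, -3.086, -0.002]
contact_force: [0.4, 0.3, 1.2]
opening: 0.0855
hs 3351 [ 457.8 -365.9] [44.8 34.2] -21.6 z 0.0308
 t 10.8 turn about tool z 0.4 (heading 68.8->68.4, q6 now -115) shift mm x 2.0 y -0.2 z 52.9 tilt [ 0.1 -0.1]
```

```bash
python3 -m handwheel '[0.001,0,0.02,0,0,0, 0,0,0.02,0,0,0, 0,0,0.011,0,0,0, 0,0,0,0,0,0, 0,0,0,0,0,0]' 0; python3 -m handwheel '[0,0,0,0,0,0, 0,0,0,0,0,0, 0,0,0,0,0,0, 0,0,0,0,0,0, 0,0,0,0,0,0, 0,0,0,0,0,0, 0,0,0,0,0,0, 0,0,0,0,0,0, 0,0,-0.02,0,0,0, 0,0,-0.04,0,0,0, 0,0,-0.04,0,0,0, 0,0,0,0,0,0, 0,0,0,0,0,0]' 1 50
python3 - <<'E'
from h import *
o=ctrl.get_obs(); D=np.array([.472,.231])-o['tool_pos'][:2]; a=np.radians(68.6);Y=np.array([np.cos(a),np.sin(a)]); X=np.array([-Y[1],Y[0]]); print('now',X@D,Y@D); go(.472,.231,.11,-8.3)
E
```

```text
t: 11.25
tool_pos: [0.4587, -0.3671, 0.0077]
tool_rot: [0.581, 3.085, -0.003]
contact_force: [-0.4, -0.1, 0.1]
opening: 0.0854
t: 12.55
tool_pos: [0.4577, -0.3662, 0.1061]
tool_rot: [0.582, 3.087, -0.001]
contact_force: [-0.5, 0.3, -0.6]
opening: 0.0332
now 0.20463036766615766 0.5612764405235823
 t 12.6 turn about tool z 76.9 (heading 68.6->-8.3, q6 now -115) shift mm x 593.0 y -72.1 z -3.9 tilt [ 0.03 -0.04]
```

```bash
python3 -m handwheel '[0,0,0,0,0,8.54, 0,0,0,0,0,8.54, 0,0,0,0,0,8.54, 0,0,0,0,0,8.54, 0,0,0,0,0,8.54, 0,0,0,0,0,8.54, 0,0,0,0,0,8.54, 0,0,0,0,0,8.54, 0,0,0,0,0,8.54, 0,0,0,0,0,0]'; python3 -m handwheel '[0.042,-0.005,0,0,0,0, 0.042,-0.005,0,0,0,0, 0.042,-0.005,0,0,0,0, 0.042,-0.005,0,0,0,0, 0.042,-0.005,0,0,0,0, 0.042,-0.005,0,0,0,0, 0.042,-0.005,0,0,0,0, 0.042,-0.005,0,0,0,0, 0.042,-0.005,0,0,0,0, 0.042,-0.005,0,0,0,0, 0.042,-0.005,0,0,0,0, 0.042,-0.005,0,0,0,0, 0.042,-0.006,0,0,0,0, 0.042,-0.006,0,0,0,0, 0,0,0,0,0,0, 0,0,0,0,0,0, 0,0,0,0,0,0]'
python3 - <<'E'
from h import *
o=ctrl.get_obs(); im,d,P=shot('wrist','w3.png'); go(.472,.231,.0125,-8.3)
E
```

```text
t: 13.55
tool_pos: [0.4562, -0.3647, 0.1025]
tool_rot: [-2.37, -2.053, 0.001]
contact_force: [0.8, -0.3, -0.6]
opening: 0.0332
t: 15.25
tool_pos: [0.4696, 0.2251, 0.1045]
tool_rot: [-2.374, -2.057, 0.004]
contact_force: [-0.0, -0.3, -1.1]
opening: 0.033
 t 15.3 turn about tool z 0.1 (heading -8.2->-8.3, q6 now 26) shift mm x 6.3 y 1.2 z 92.3 tilt [-0.09 -0.05]
```

View pics/w3.png

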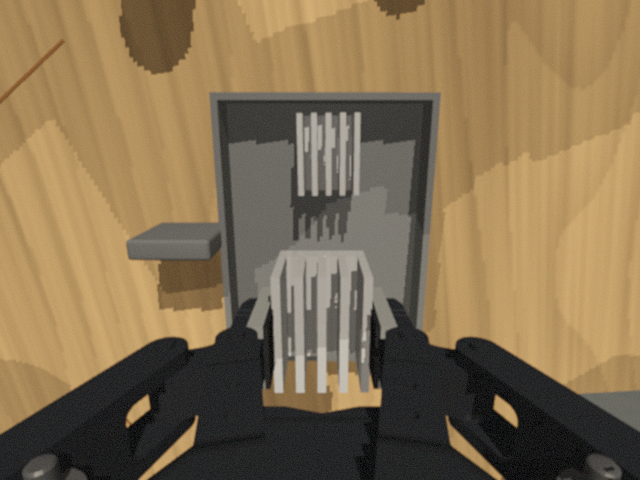

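Heatsink A lies flat in the tray at (328,155). The second one is held over the centre. Lowering.

```bash
python3 -m handwheel '[0.005,0.001,0.03,0,0,0, 0,0,0.03,0,0,0, 0,0,0.02,0,0,0, 0,0,0.01,0,0,0, 0,0,0.002,0,0,0, 0,0,0,0,0,0]'; python3 -m handwheel '[0,0,0,0,0,0, 0,0,0,0,0,0, 0,0,0,0,0,0, 0,0,0,0,0,0, 0,0,-0.02,0,0,0, 0,0,-0.05,0,0,0, 0,0,-0.05,0,0,0, 0,0,-0.05,0,0,0, 0,0,0,0,0,0]' 0.45 50
python3 - <<'E'
from h import *
im,d,P=shot('wrist'); hs(P,.472,.231,.028,.03,.045); hs(P,.4814,.2825,.028,.03,.045) 
im,d,P=shot('top'); k=hs(P,.564,-.380)
go(.564,-.3804,.19,-82.3)
E
```

```text
t: 15.9
tool_pos: [0.4726, 0.2305, 0.0143]
tool_rot: [2.375, 2.056, 0.001]
contact_force: [0.5, -0.0, -0.3]
opening: 0.0331
t: 16.8
tool_pos: [0.4768, 0.2326, 0.1936]
tool_rot: [2.369, 2.053, 0.024]
contact_force: [0.0, 1.6, -0.3]
opening: 0.0468
hs 1017 [474.1 230.8] [44.5 33.9] 81.2 z 0.0351
hs 1165 [481.4 282.1] [43.2 34.2] 81.8 z 0.035
hs 338 [ 564.1 -380.2] [43.6 37. ] 7.9 z 0.0317
 t 16.9 turn about tool z 74.1 (heading -8.2->-82.3, q6 now 26) shift mm x 8.1 y 618.4 z -4.0 tilt [0.23 0.08]
```

```bash
python3 -m handwheel '[0,0,0,0,0,8.23, 0,0,0,0,0,8.23, 0,0,0,0,0,8.23, 0,0,0,0,0,8.23, 0,0,0,0,0,8.23, 0,0,0,0,0,8.23, 0,0,0,0,0,8.23, 0,0,0,0,0,8.23, 0,0,0,0,0,8.23, 0,0,0,0,0,0]' 0; python3 -m handwheel '[0.001,0.0475,0,0,0,0, 0.001,0.0475,0,0,0,0, 0.001,0.0475,0,0,0,0, 0.001,0.0475,0,0,0,0, 0.001,0.0475,0,0,0,0, 0.001,0.0475,0,0,0,0, 0.001,0.0475,0,0,0,0, 0.001,0.0475,0,0,0,0, 0,0.0475,0,0,0,0, 0,0.0475,0,0,0,0, 0,0.0475,0,0,0,0, 0,0.0475,0,0,0,0, 0,0.0475,0,0,0,0, 0,0,0,0,0,0, 0,0,0,0,0,0]'
python3 - <<'E'
from h import *
im,d,P=shot('wrist'); k=hs(P,.564,-.3802)
go(k[0][0]/1e3,k[0][1]/1e3,.055,k[2]+90)
E
```

```text
t: 17.9
tool_pos: [0.4708, 0.2305, 0.1811]
tool_rot: [3.133, 0.212, -0.007]
contact_force: [0.5, -0.5, -0.8]
opening: 0.0853
t: 19.4
tool_pos: [0.5621, -0.3803, 0.1814]
tool_rot: [-3.132, -0.212, 0.004]
contact_force: [-0.2, -0.6, 0.4]
opening: 0.0853
hs 1125 [ 565.3 -379. ] [43.9 33.7] 8.2 z 0.0309
 t 19.4 turn about tool z -0.4 (heading -82.2->-81.8, q6 now 42) shift mm x 3.0 y 0.1 z 126.9 tilt [-0.12  0.13]
```

```bash
python3 -m handwheel '[0.003,0,0.03,0,0,-0.3, 0,0,0.05,0,0,0, 0,0,0.047,0,0,0, 0,0,0,0,0,0, 0,0,0,0,0,0]'
python3 - <<'E'
from h import *
im,d,P=shot('wrist'); k=hs(P,.565,-.379)
go(k[0][0]/1e3,k[0][1]/1e3,.006,k[2]+90)
E
```

```text
t: 19.95
tool_pos: [0.5656, -0.3778, 0.0563]
tool_rot: [-3.132, -0.223, 0.003]
contact_force: [-0.2, -0.2, 1.2]
opening: 0.085
hs 3332 [ 565.2 -379. ] [44.8 34.1] 8.0 z 0.0309
 t 20.0 turn about tool z 0.1 (heading -81.9->-82.0, q6 now 42) shift mm x -1.8 y -0.6 z 53.1 tilt [ 0.12 -0.09]
```

```bash
python3 -m handwheel '[-0.001,0,0.02,0,0,0, 0,0,0.02,0,0,0, 0,0,0.011,0,0,0, 0,0,0,0,0,0, 0,0,0,0,0,0]' 0; python3 -m handwheel '[0,0,0,0,0,0, 0,0,0,0,0,0, 0,0,0,0,0,0, 0,0,0,0,0,0, 0,0,0,0,0,0, 0,0,0,0,0,0, 0,0,0,0,0,0, 0,0,0,0,0,0, 0,0,-0.02,0,0,0, 0,0,-0.04,0,0,0, 0,0,-0.04,0,0,0, 0,0,-0.04,0,0,0, 0,0,0,0,0,0, 0,0,0,0,0,0]' 1 50
python3 - <<'E'
from h import *
go(.4655,.1795,.15,-8.3)
E
```

```text
t: 20.5
tool_pos: [0.5661, -0.3805, 0.008]
tool_rot: [3.132, 0.22, 0.003]
contact_force: [0.1, -0.3, 1.1]
opening: 0.0854
t: 21.9
tool_pos: [0.5651, -0.3798, 0.1464]
tool_rot: [3.133, 0.22, 0.001]
contact_force: [0.2, 0.0, -1.7]
opening: 0.0332
 t 21.9 turn about tool z -73.7 (heading -82.0->-8.3, q6 now 42) shift mm x 539.0 y -179.2 z -3.6 tilt [ 0.05 -0.04]
```

```bash
python3 -m handwheel '[0,0,0,0,0,-8.19, 0,0,0,0,0,-8.19, 0,0,0,0,0,-8.19, 0,0,0,0,0,-8.19, 0,0,0,0,0,-8.19, 0,0,0,0,0,-8.19, 0,0,0,0,0,-8.19, 0,0,0,0,0,-8.19, 0,0,0,0,0,-8.19, 0,0,0,0,0,0]'; python3 -m handwheel '[0.03,-0.015,0,0,0,0, 0.043,-0.0137,0,0,0,0, 0.043,-0.0137,0,0,0,0, 0.043,-0.0137,0,0,0,0, 0.043,-0.0137,0,0,0,0, 0.043,-0.0137,0,0,0,0, 0.043,-0.0137,0,0,0,0, 0.043,-0.0137,0,0,0,0, 0.043,-0.0137,0,0,0,0, 0.043,-0.0137,0,0,0,0, 0.043,-0.0137,0,0,0,0, 0.043,-0.0137,0,0,0,0, 0.036,-0.0137,0,0,0,0, 0,0,0,0,0,0, 0,0,0.04,0,0,0, 0,0,0,0,0,0, 0,0,0,0,0,0]'
python3 - <<'E'
from h import *
o=ctrl.get_obs(); im,d,P=shot('wrist','w4.png'); go(.4655,.1795,.0125,-8.3)
E
```

```text
t: 22.9
tool_pos: [0.5635, -0.3785, 0.1421]
tool_rot: [-2.372, -2.051, 0.001]
contact_force: [0.9, 0.3, -1.0]
opening: 0.0332
t: 24.6
tool_pos: [0.4636, 0.1786, 0.1041]
tool_rot: [-2.377, -2.052, 0.006]
contact_force: [0.5, 0.6, -0.4]
opening: 0.0331
 t 24.6 turn about tool z -0.1 (heading -8.4->-8.3, q6 now 21) shift mm x 0.7 y 0.5 z 93.2 tilt [-0.06 -0.02]
```

View pics/w4.png

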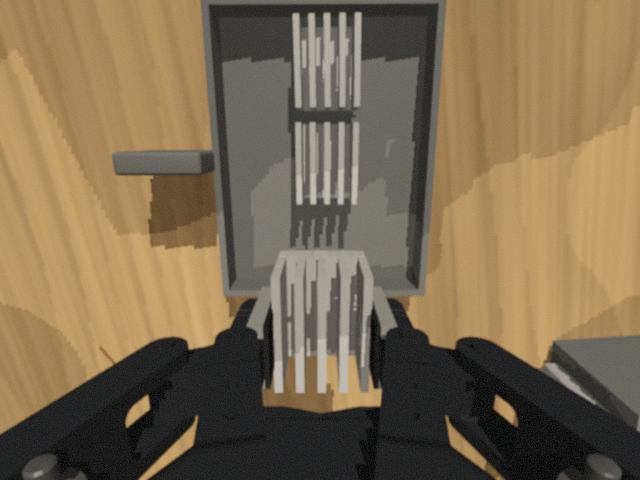

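Two heatsinks lie flat in the tray, at (328,60) and (327,163). The third is held over the free end.

```bash
python3 -m handwheel '[0.0005,0,0.03,0,0,0, 0,0,0.03,0,0,0, 0,0,0.02,0,0,0, 0,0,0.01,0,0,0, 0,0,0.002,0,0,0, 0,0,0,0,0,0]'; python3 -m handwheel '[0,0,0,0,0,0, 0,0,0,0,0,0, 0,0,0,0,0,0, 0,0,0,0,0,0, 0,0,-0.02,0,0,0, 0,0,-0.05,0,0,0, 0,0,-0.05,0,0,0, 0,0,-0.05,0,0,0, 0,0,0,0,0,0]' 0.45 50
python3 - <<'E'
from h import *
im,d,P=shot('wrist'); hs(P,.4665,.1795,.028,.03,.045); hs(P,.474,.231,.028,.03,.045); hs(P,.4814,.2825,.028,.03,.045) 
im,d,P=shot('top')
p=P.reshape(-1,3)
k=p[(p[:,2]>.11)&(p[:,2]<.14)&(np.hypot(p[:,0]-.6377,p[:,1]-.0526)<.04)]; print(rect(k[:,:2]),np.median(k[:,2]))
go(.6377,.0526,.2,83.7)
E
```

```text
t: 25.25
tool_pos: [0.4661, 0.18, 0.015]
tool_rot: [2.376, 2.054, 0.003]
contact_force: [0.0, 1.1, -0.4]
opening: 0.0332
t: 26.15
tool_pos: [0.4698, 0.1812, 0.1933]
tool_rot: [2.37, 2.051, 0.023]
contact_force: [0.7, 0.4, 0.2]
opening: 0.0475
hs 1014 [466.6 180.3] [44.4 34.1] 80.8 z 0.035
hs 1173 [473.9 230.8] [44.1 34. ] 81.7 z 0.035
hs 1356 [481.5 282.1] [43.8 34.1] 82.3 z 0.0349
(array([637.3,  52.5]), array([40.8, 12.9]), -6.7) 0.12188030436732278
 t 26.2 turn about tool z 88.0 (heading -8.3->-96.3, q6 now 21) shift mm x 184.6 y 108.1 z -14.1 tilt [0.24 0.05]
```

```bash
python3 -m handwheel '[0,0,0,0,0,-8.33, 0,0,0,0,0,-8.33, 0,0,0,0,0,-8.33, 0,0,0,0,0,-8.33, 0,0,0,0,0,-8.33, 0,0,0,0,0,-8.33, 0,0,0,0,0,-8.33, 0,0,0,0,0,-8.33, 0,0,0,0,0,-8.33, 0,0,0,0,0,-8.33, 0,0,0,0,0,-8.33, -0.031,-0.018,0,0,0,0, -0.031,-0.018,0,0,0,0, -0.031,-0.018,0,0,0,0, -0.031,-0.018,0,0,0,0, -0.031,-0.018,0,0,0,0, -0.031,-0.018,0,0,0,0, 0,0,0,0,0,0, 0,0,0,0,0,0]' 0.5
python3 - <<'E'
from h import *
im,d,P=shot('wrist','w5.png')
p=P.reshape(-1,3)
k=p[(p[:,2]>.11)&(p[:,2]<.14)&(np.hypot(p[:,0]-.6377,p[:,1]-.0526)<.04)]; r=rect(k[:,:2]); print(r,np.median(k[:,2]))
k=p[(p[:,2]>.12)&(p[:,2]<.14)&(np.hypot(p[:,0]-.6055,p[:,1]+.0105)<.02)]; print('pull',len(k), rect(k[:,:2]) if len(k)>5 else '')
go(r[0][0]/1e3,r[0][1]/1e3,.093,r[2]+90)
E
```

```text
t: 28.15
tool_pos: [0.6361, 0.0509, 0.1808]
tool_rot: [-0.183, -3.131, -0.0]
contact_force: [0.2, -0.0, -0.3]
opening: 0.0427
(array([638.2,  54.1]), array([41., 13.]), -6.6) 0.11861946343184115
pull 492 (array([607. ,  -8.5]), array([11.6, 11.5]), -49.2)
 t 28.2 turn about tool z -0.0 (heading 83.4->83.4, q6 now -85) shift mm x -2.0 y 2.9 z 88.4 tilt [-0.24  0.02]
```

View pics/w5.png

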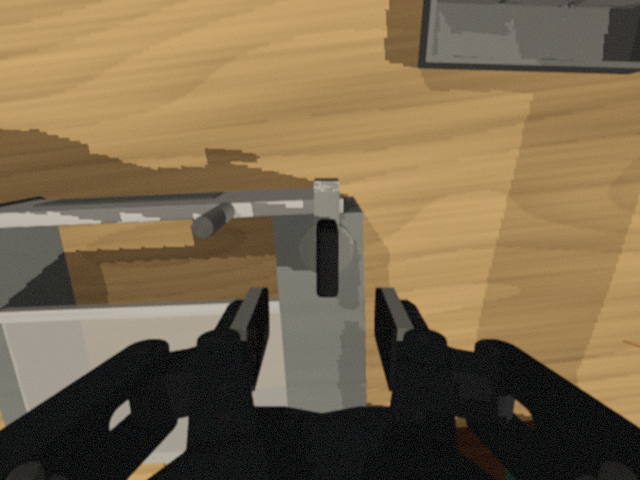

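Knob bar at (327,258), tongue hooked in front of the door at (327,190), pull post at (210,220). Gripping the knob.

```bash
python3 -m handwheel '[-0.002,0.002,0.03,0,0,0, 0,0.001,0.03,0,0,0, 0,0,0.02,0,0,0, 0,0,0.008,0,0,0, 0,0,0,0,0,0, 0,0,0,0,0,0]' 0.5; python3 -m handwheel '[0,0,0,0,0,0, 0,0,0,0,0,0, 0,0,0,0,0,0, 0,0,0,0,0,0, 0,0,0,0,0,0, 0,0,0,0,0,0]' 1 40
python3 - <<'E'
from h import *
st()
E
```

```text
t: 28.8
tool_pos: [0.6399, 0.0544, 0.0969]
tool_rot: [0.181, 3.135, 0.0]
contact_force: [0.5, 1.1, 0.4]
opening: 0.0427
t: 29.4
tool_pos: [0.6405, 0.0537, 0.0975]
tool_rot: [0.182, 3.134, -0.001]
contact_force: [-2.2, -1.4, 5.7]
opening: 0.012
29.4 [0.6405 0.0537 0.0975] F [-2.2 -1.4  5.7] op 0.012
[[-0.993, 0.116, 0.002], [0.116, 0.993, -0.001], [-0.002, -0.0, -1.0]]
```

```bash
python3 -m handwheel '[0.002,0,-0.002,0,0,4.4, 0,0,0,0,0,4.4, 0,0,0,0,0,4.4, 0,0,0,0,0,4.4, 0,0,0,0,0,4.4, 0,0,0,0,0,4.4, 0,0,0,0,0,4.4, 0,0,0,0,0,4.4, 0,0,0,0,0,4.4, 0,0,0,0,0,4.4]'; python3 -m handwheel '[0,0,0,0,0,4.4, 0,0,0,0,0,4.4, 0,0,0,0,0,4.4, 0,0,0,0,0,4.4, 0,0,0,0,0,4.4, 0,0,0,0,0,4.4, 0,0,0,0,0,4.4, 0,0,0,0,0,4.4, 0,0,0,0,0,4.4, 0,0,0,0,0,4.0, 0,0,0,0,0,0, 0,0,0,0,0,0]'
python3 - <<'E'
from h import *
o=st(); print(o['wrist_torque'])
E
```

```text
t: 30.4
tool_pos: [0.6397, 0.0526, 0.0977]
tool_rot: [1.346, 2.832, -0.0]
contact_force: [7.7, -5.1, -4.5]
opening: 0.0123
t: 31.6
tool_pos: [0.6385, 0.0522, 0.0976]
tool_rot: [2.3, 2.134, -0.001]
contact_force: [3.6, -6.7, -1.5]
opening: 0.0121
31.6 [0.6385 0.0522 0.0976] F [ 3.6 -6.7 -1.5] op 0.0121
[[0.074, 0.997, 0.002], [0.997, -0.074, -0.003], [-0.003, 0.003, -1.0]]
[-0.97095863 -0.47416651  0.0359308 ]
```

```bash
python3 -m handwheel '[0,0,0,0,0,0, 0,0,0,0,0,0, 0,0,0,0,0,0, 0,0,-0.03,0,0,0, 0,0,-0.05,0,0,0, 0,0,-0.03,0,0,0, 0.03,0,0,0,0,0, 0,0,0,0,0,0, 0,0,0,0,0,0]' 0.4
python3 - <<'E'
from h import *
im,d,P=shot('wrist')
p=P.reshape(-1,3)
k=p[(p[:,2]>.11)&(p[:,2]<.14)&(np.hypot(p[:,0]-.638,p[:,1]-.0535)<.04)]; r=rect(k[:,:2]); print('knob',r,np.median(k[:,2]))
im,d,P=shot('top'); p=P.reshape(-1,3)
k=p[(p[:,2]>.12)&(p[:,2]<.14)&(np.hypot(p[:,0]-.6055,p[:,1]+.0105)<.02)]; print('pull',len(k), rect(k[:,:2]) if len(k)>5 else '')
go(.607,-.0095,.2,83)
E
```

```text
t: 32.5
tool_pos: [0.6395, 0.0846, 0.2074]
tool_rot: [-2.301, -2.139, 0.001]
contact_force: [-0.1, -0.1, -0.1]
opening: 0.0513
knob (array([638.7,  54.2]), array([41.9, 12.6]), 86.1) 0.11873452345991571
pull 27 (array([606. , -10.1]), array([10. ,  9.7]), 64.8)
 t 32.6 turn about tool z -87.2 (heading -4.2->83.0, q6 now 5) shift mm x 20.6 y -96.6 z 6.6 tilt [-0.11 -0.02]
```

```bash
python3 -m handwheel '[-0.032,-0.009,0,0,0,0, -0.032,-0.009,0,0,0,0, -0.032,-0.008,0,0,0,0, 0,0,0.02,0,0,0, 0,0,0,0,0,0, 0,0,0,0,0,0]' 0.4
python3 - <<'E'
from h import *
im,d,P=shot('wrist')
p=P.reshape(-1,3)
k=p[(p[:,2]>.12)&(p[:,2]<.14)&(np.hypot(p[:,0]-.6055,p[:,1]+.0105)<.02)]; r=rect(k[:,:2]); print('pull',len(k),r, np.median(k[:,2]))
go(r[0][0]/1e3,r[0][1]/1e3,.097,-4.1)
E
```

```text
t: 33.2
tool_pos: [0.6061, -0.0099, 0.1867]
tool_rot: [-2.301, -2.136, 0.002]
contact_force: [-0.0, -0.0, 0.1]
opening: 0.0513
pull 408 (array([607.1,  -8.8]), array([11.6, 11.5]), -43.5) 0.12879216208293948
 t 33.2 turn about tool z -0.1 (heading -4.2->-4.1, q6 now -4) shift mm x 0.8 y 0.3 z 90.6 tilt [-0.04  0.01]
```

```bash
python3 -m handwheel '[0.001,0,0.03,0,0,0, 0,0,0.03,0,0,0, 0,0,0.02,0,0,0, 0,0,0.01,0,0,0, 0,0,0,0,0,0, 0,0,0,0,0,0]' 0.4; python3 -m handwheel '[0,0,0,0,0,0, 0,0,0,0,0,0, 0,0,0,0,0,0, 0,0,0,0,0,0, 0,0,0,0,0,0, 0,0,0,0,0,0]' 1 40; python3 -m handwheel '[-0.0001,-0.006,0,0,0,-2, -0.0004,-0.0126,0,0,0,-4, -0.0004,-0.0126,0,0,0,-4, -0.0004,-0.0126,0,0,0,-4, 0,0,0,0,0,0, 0,0,0,0,0,0]'
python3 - <<'E'
from h import *
st()
E
```

```text
t: 33.85
tool_pos: [0.6078, -0.0085, 0.0991]
tool_rot: [2.301, 2.137, 0.002]
contact_force: [-0.3, 0.8, 0.9]
opening: 0.0512
t: 34.45
tool_pos: [0.6071, -0.0087, 0.0991]
tool_rot: [2.302, 2.137, 0.001]
contact_force: [-3.0, 0.9, 6.2]
opening: 0.0104
t: 35.05
tool_pos: [0.5639, -0.0108, 0.0991]
tool_rot: [2.024, 2.4, 0.002]
contact_force: [-1.4, -0.1, 5.5]
opening: 0.0107
35.05 [ 0.5639 -0.0108  0.0991] F [-1.4 -0.1  5.5] op 0.0107
[[-0.169, 0.986, 0.002], [0.986, 0.169, -0.0], [-0.0, 0.002, -1.0]]
```

```bash
python3 -m handwheel '[-0.0004,-0.0126,0,0,0,-4, -0.0004,-0.0126,0,0,0,-4, -0.0004,-0.0126,0,0,0,-4, -0.0004,-0.0126,0,0,0,-4, -0.0004,-0.0126,0,0,0,-4, -0.0004,-0.0126,0,0,0,-4, -0.0004,-0.0126,0,0,0,-4, -0.0004,-0.0126,0,0,0,-4, -0.0004,-0.0126,0,0,0,-4, -0.0004,-0.0126,0,0,0,-4]'; python3 -m handwheel '[-0.0004,-0.0126,0,0,0,-4, -0.0004,-0.0126,0,0,0,-4, -0.0004,-0.0126,0,0,0,-4, -0.0004,-0.0126,0,0,0,-4, -0.0004,-0.0126,0,0,0,-4, -0.0004,-0.0126,0,0,0,-4, -0.0004,-0.0126,0,0,0,-4, -0.0004,-0.0126,0,0,0,-4, -0.0004,-0.0126,0,0,0,-4, -0.0002,-0.0063,0,0,0,-2, -0.0002,-0.0063,0,0,0,-2, 0,0,0,0,0,0, 0,0,0,0,0,0]'
python3 - <<'E'
from h import *
o=st(); d=o['tool_pos'][:2]-np.array([.594,-.1884]); print(np.hypot(*d), np.degrees(np.arctan2(d[1],d[0]))%360-85.9)
E
```

```text
t: 36.05
tool_pos: [0.4565, -0.0718, 0.099]
tool_rot: [1.076, 2.949, 0.002]
contact_force: [-0.8, 1.1, 5.8]
opening: 0.0106
t: 37.35
tool_pos: [0.4136, -0.1886, 0.0991]
tool_rot: [0.008, 3.14, -0.003]
contact_force: [-1.5, -0.6, 6.0]
opening: 0.0104
37.35 [ 0.4136 -0.1886  0.0991] F [-1.5 -0.6  6. ] op 0.0104
[[-1.0, 0.005, 0.001], [0.005, 1.0, -0.002], [-0.001, -0.002, -1.0]]
0.1803985409792118 94.17467158565714
```

```bash
python3 -m handwheel '[-0.0002,-0.0063,0,0,0,-2, -0.0002,-0.0063,0,0,0,-2, 0,0,0,0,0,0, 0,0,0,0,0,0]'; python3 -m handwheel '[0,0,0,0,0,0, 0,0,0,0,0,0, 0,0,0,0,0,0, 0,0,0,0,0,0, 0,0,-0.04,0,0,0, 0,0,-0.05,0,0,0, 0,0,-0.02,0,0,0, 0,0,0,0,0,0]' 0.4
python3 - <<'E'
from h import *
im,d,P=shot('top','top1.png'); p=P.reshape(-1,3)
k=p[(p[:,2]>.12)&(p[:,2]<.14)&(np.hypot(p[:,0]-.414,p[:,1]+.2)<.03)]; print('pull',len(k), rect(k[:,:2]) if len(k)>5 else '')
f=p[(p[:,2]>.045)&(p[:,2]<.06)&(np.hypot(p[:,0]-.387,p[:,1]-.2435)<.05)]; print('fin',len(f),rect(f[:,:2]))
go(.378,.2447,.15,81.7)
E
```

```text
t: 37.75
tool_pos: [0.4141, -0.2012, 0.0991]
tool_rot: [-0.102, 3.139, -0.003]
contact_force: [-3.5, -0.7, 7.3]
opening: 0.0108
t: 38.55
tool_pos: [0.4154, -0.2014, 0.2124]
tool_rot: [-0.103, 3.133, -0.008]
contact_force: [0.2, -0.6, 0.4]
opening: 0.0514
pull 4 
fin 127 (array([387.2, 243.6]), array([46.3, 13.1]), -7.3)
 t 38.6 turn about tool z 12.1 (heading 93.8->81.7, q6 now -129) shift mm x 100.2 y 435.4 z 59.5 tilt [ 0.18 -0.12]
```

View pics/top1.png

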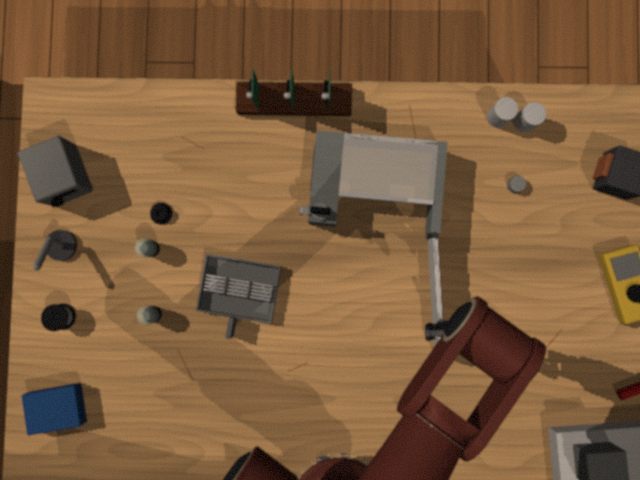

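Top view: three heatsinks in the tray at (215,284), (238,287) and (261,291). The tongue has swung to the left at (305,211), and the door stands wide open along column 435. Bystanders have not moved. Next the tray's fin.

```bash
python3 -m handwheel '[0,0,0,0,0,6.0, 0,0,0,0,0,6.1, 0.01,0.0435,0.005,0,0,0, 0.01,0.0435,0.005,0,0,0, 0.01,0.0435,0.005,0,0,0, 0.01,0.0435,0.005,0,0,0, 0.01,0.0435,0.005,0,0,0, 0.01,0.0435,0.005,0,0,0, 0.01,0.0435,0.005,0,0,0, 0.01,0.0435,0.005,0,0,0, 0.01,0.0435,0.005,0,0,0, 0.01,0.0435,0.005,0,0,0, 0,0,0,0,0,0, 0,0,0,0,0,0]' 0.2
python3 - <<'E'
from h import *
im,d,P=shot('wrist','w6.png'); p=P.reshape(-1,3)
f=p[(p[:,2]>.043)&(p[:,2]<.056)&(np.hypot(p[:,0]-.387,p[:,1]-.2435)<.05)]; r=rect(f[:,:2]); print('fin',len(f),r,np.median(f[:,2]))
a=np.radians(r[2]); c=r[0]/1e3-.009*np.array([np.cos(a),np.sin(a)]); print(c)
go(c[0],c[1],.019,r[2]+90)
E
```

```text
t: 40.0
tool_pos: [0.3759, 0.245, 0.1553]
tool_rot: [-0.224, -3.13, 0.004]
contact_force: [-0.8, -0.0, -0.7]
opening: 0.0683
fin 1092 (array([387.1, 245.2]), array([46.1, 11.6]), -8.4) 0.04891776749884759
[0.37819655 0.24651475]
 t 40.0 turn about tool z 0.1 (heading 81.7->81.6, q6 now -58) shift mm x -1.3 y 2.5 z 136.9 tilt [-0.17 -0.11]
```

View pics/w6.png

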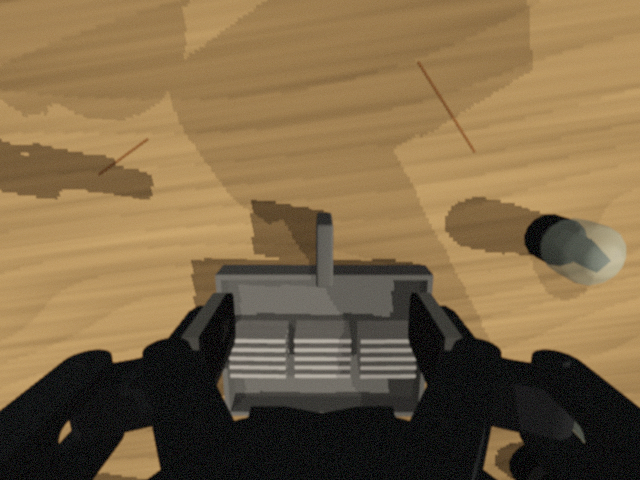

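Fin at (325,248), tray wall at row 270. The opening straddles the fin. Going down and gripping firmly.

```bash
python3 -m handwheel '[-0.001,0.0025,0.04,0,0,0, 0,0,0.04,0,0,0, 0,0,0.03,0,0,0, 0,0,0.02,0,0,0, 0,0,0.007,0,0,0, 0,0,0,0,0,0, 0,0,0,0,0,0]' 0.3; python3 -m handwheel '[0,0,0,0,0,0, 0,0,0,0,0,0, 0,0,0,0,0,0, 0,0,0,0,0,0, 0,0,0,0,0,0, 0,0,0,0,0,0, 0,0,0,0,0,0, 0,0,0,0,0,0]' 1 100
python3 - <<'E'
from h import *
o=st()
# required TCP with grasp at tray x=-95ish: pre-mouth and home
O=np.array([.6069,-.079]); th=np.radians(-4.1); e=np.array([np.cos(th),np.sin(th)])
for c in(-100,122): p=O+e*(c-95)/1e3; print(c,p); go(p[0],p[1],o['tool_pos'][2],85.9)
E
```

```text
t: 40.75
tool_pos: [0.38, 0.2469, 0.0219]
tool_rot: [0.23, 3.131, 0.001]
contact_force: [0.6, -0.4, 0.6]
opening: 0.0598
t: 41.55
tool_pos: [0.3794, 0.2474, 0.0218]
tool_rot: [0.229, 3.133, 0.0]
contact_force: [-1.4, -1.9, 6.1]
opening: 0.0104
41.55 [0.3794 0.2474 0.0218] F [-1.4 -1.9  6.1] op 0.0104
[[-0.989, 0.145, 0.001], [0.145, 0.989, 0.0], [-0.001, 0.0, -1.0]]
-100 [ 0.41239905 -0.065058  ]
 t 41.5 turn about tool z -4.3 (heading 81.6->85.9, q6 now -58) shift mm x -55.2 y -309.3 z -0.0 tilt [0.04 0.  ]
122 [ 0.6338309  -0.08093043]
 t 41.5 turn about tool z -4.3 (heading 81.6->85.9, q6 now -58) shift mm x -277.2 y -309.3 z -0.0 tilt [0.04 0.  ]
```

```bash
python3 -m handwheel '[-0.001,-0.003,0,0,0,0, -0.002,-0.006,0,0,0,0, -0.002,-0.01,0,0,0,-0.3, -0.002,-0.01,0,0,0,-0.3, -0.002,-0.01,0,0,0,-0.3, -0.002,-0.01,0,0,0,-0.3, -0.002,-0.01,0,0,0,-0.3, -0.002,-0.01,0,0,0,-0.3, -0.002,-0.01,0,0,0,-0.3, -0.002,-0.01,0,0,0,-0.3, -0.002,-0.01,0,0,0,-0.3, -0.002,-0.01,0,0,0,-0.3, -0.002,-0.01,0,0,0,-0.3, -0.002,-0.01,0,0,0,-0.3, -0.002,-0.01,0,0,0,-0.3, -0.002,-0.01,0,0,0,-0.3, -0.002,-0.007,0,0,0,0, -0.002,-0.004,0,0,0,0, 0,0,0,0,0,0]'
python3 - <<'E'
from h import *
o=st()
go(.4124,-.0651,o['tool_pos'][2],85.9)
im,d,P=shot('wrist')
p=P.reshape(-1,3); f=p[(p[:,2]>.021)&(p[:,2]<.028)&(abs(p[:,0]-.49)<.09)&(abs(p[:,1]-.07)<.12)]; print(len(f),rect(f[:,:2]))
E
```

```text
t: 43.45
tool_pos: [0.3968, 0.0836, 0.0218]
tool_rot: [0.114, 3.138, -0.0]
contact_force: [-1.0, 0.8, 7.6]
opening: 0.0104
43.45 [0.3968 0.0836 0.0218] F [-1.   0.8  7.6] op 0.0104
[[-0.997, 0.073, 0.001], [0.073, 0.997, -0.0], [-0.001, 0.0, -1.0]]
 t 43.5 turn about tool z -0.1 (heading 85.8->85.9, q6 now -84) shift mm x -26.2 y -147.2 z -0.0 tilt [ 0.07 -0.  ]
20 (array([426.5,  82.1]), array([167.8,   1.2]), 85.9)
```

```bash
python3 -m handwheel '[-0.001,-0.003,0,0,0,0, -0.001,-0.006,0,0,0,0, -0.002,-0.01,0,0,0,0, -0.002,-0.01,0,0,0,0, -0.002,-0.01,0,0,0,0, -0.002,-0.01,0,0,0,0, -0.002,-0.01,0,0,0,0, -0.002,-0.01,0,0,0,0, -0.002,-0.01,0,0,0,0, -0.002,-0.01,0,0,0,0, -0.002,-0.01,0,0,0,0, -0.002,-0.01,0,0,0,0, -0.002,-0.01,0,0,0,0, -0.002,-0.01,0,0,0,0, -0.001,-0.01,0,0,0,0, -0.001,-0.01,0,0,0,0, 0,-0.006,0,0,0,0, 0,-0.003,0,0,0,0, 0,0,0,0,0,0, 0,0,0,0,0,0]'
python3 - <<'E'
from h import *
o=st()
go(.4124,-.0651,o['tool_pos'][2],85.9)
im,d,P=shot('wrist','w7.png')
p=P.reshape(-1,3); f=p[(p[:,2]>.021)&(p[:,2]<.028)&(abs(p[:,0]-.49)<.09)&(abs(p[:,1]+.07)<.12)]; print(len(f),rect(f[:,:2]))
im,d,P=shot('top'); p=P.reshape(-1,3)
f=p[(p[:,2]>.021)&(p[:,2]<.03)&(p[:,0]>.47)&(p[:,0]<.6)&(abs(p[:,1]+.07)<.11)]; print(len(f),rect(f[:,:2]))
E
```

```text
t: 45.5
tool_pos: [0.4132, -0.076, 0.0218]
tool_rot: [0.114, 3.138, -0.001]
contact_force: [-0.2, 2.6, 6.7]
opening: 0.0105
45.5 [ 0.4132 -0.076   0.0218] F [-0.2  2.6  6.7] op 0.0105
[[-0.997, 0.072, 0.002], [0.072, 0.997, -0.001], [-0.002, -0.0, -1.0]]
 t 45.5 turn about tool z -0.0 (heading 85.9->85.9, q6 now -106) shift mm x 1.5 y 10.8 z -0.0 tilt [ 0.09 -0.03]
137 (array([421.7, -76.3]), array([169.1,  44.3]), 86.0)
296 (array([518.4, -84.7]), array([168.2, 104.5]), 86.2)
```

View pics/w7.png

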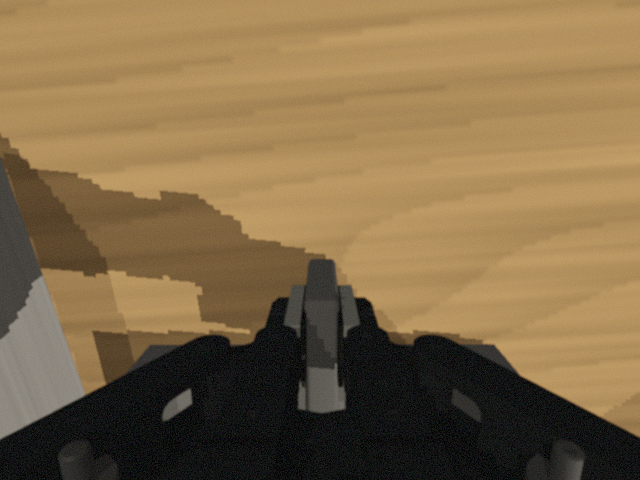

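Fin held between the pads at (322,330), tray straight (86°), about 11 mm too far to -y. Correcting that, then pushing in.

```bash
python3 -m handwheel '[-0.003,0.003,0,0,0,0, -0.006,0.004,0,0,0,0, -0.01,0.004,0,0,0,0, -0.01,0,0,0,0,0, -0.01,0,0,0,0,0, -0.01,0,0,0,0,0, -0.01,0,0,0,0,0, -0.005,0,0,0,0,0, 0,0,0,0,0,0, 0,0,0,0,0,0]'
python3 - <<'E'
from h import *
o=st(); go(.6338,-.0809,o['tool_pos'][2],85.9)
im,d,P=shot('top'); p=P.reshape(-1,3)
f=p[(p[:,2]>.021)&(p[:,2]<.03)&(p[:,0]>.52)&(p[:,0]<.67)&(abs(p[:,1]+.07)<.11)]; r=rect(f[:,:2]); print(len(f),r)
th=np.radians(-4.1); D=r[0]/1e3-np.array([.6069,-.079]); print('enc y', -np.sin(th)*D[0]+np.cos(th)*D[1])
E
```

```text
t: 46.6
tool_pos: [0.4771, -0.07, 0.0218]
tool_rot: [-0.114, -3.139, 0.002]
contact_force: [-3.3, 0.5, 10.1]
opening: 0.0102
46.6 [ 0.4771 -0.07    0.0218] F [-3.3  0.5 10.1] op 0.0102
[[-0.997, 0.072, -0.001], [0.072, 0.997, -0.001], [0.0, -0.001, -1.0]]
 t 46.6 turn about tool z -0.1 (heading 85.8->85.9, q6 now -103) shift mm x -157.1 y 0.4 z -0.0 tilt [-0.03 -0.07]
389 (array([578.5, -65.3]), array([200.4, 117.7]), 88.0)
enc y 0.011634411307105658
```

```bash
python3 -m handwheel '[-0.003,0,0,0,0,0, -0.006,0,0,0,0,0, -0.01,0,0,0,0,0, -0.01,0,0,0,0,0, -0.01,0,0,0,0,0, -0.01,0,0,0,0,0, -0.01,0,0,0,0,0, -0.01,0,0,0,0,0, -0.006,0,0,0,0,0, -0.003,0,0,0,0,0, 0,0,0,0,0,0]'
python3 - <<'E'
from h import *
o=st(); go(.6338,-.0809,o['tool_pos'][2],85.9); im,d,P=shot('side','side1.png')
E
```

```text
t: 47.75
tool_pos: [0.5543, -0.0757, 0.0218]
tool_rot: [-0.114, -3.137, 0.002]
contact_force: [-5.7, -0.2, 10.7]
opening: 0.0105
47.75 [ 0.5543 -0.0757  0.0218] F [-5.7 -0.2 10.7] op 0.0105
[[-0.997, 0.072, -0.002], [0.072, 0.997, -0.001], [0.002, -0.001, -1.0]]
 t 47.8 turn about tool z -0.1 (heading 85.8->85.9, q6 now -101) shift mm x -79.7 y 0.5 z -0.0 tilt [-0.13 -0.06]
```

View pics/side1.png

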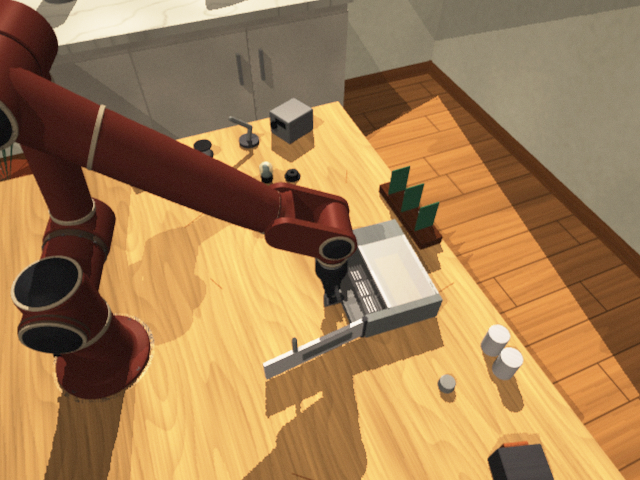

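Tray is entering the mouth squarely at (370,290), with the door clear. Pushing the rest.

```bash
python3 -m handwheel '[-0.003,0,0,0,0,0, -0.006,0,0,0,0,0, -0.01,0,0,0,0,0, -0.01,0,0,0,0,0, -0.01,0,0,0,0,0, -0.01,0,0,0,0,0, -0.01,0,0,0,0,0, -0.008,0,0,0,0,0, -0.005,0,0,0,0,0, -0.003,0,0,0,0,0, 0,0,0,0,0,0]'; python3 -m handwheel '[-0.0015,0,0,0,0,0, -0.0015,0,0,0,0,0, 0,0,0,0,0,0, 0,0,0,0,0,0]';python3 - <<'E'
from h import *
o=st(); go(.6338,-.0809,o['tool_pos'][2],85.9)
E
```

```text
t: 48.9
tool_pos: [0.6291, -0.0812, 0.0218]
tool_rot: [-0.114, -3.137, 0.002]
contact_force: [-4.7, 0.6, 9.1]
opening: 0.0107
t: 49.3
tool_pos: [0.6315, -0.0814, 0.0218]
tool_rot: [-0.114, -3.137, 0.002]
contact_force: [-7.1, 1.1, 10.8]
opening: 0.0106
49.3 [ 0.6315 -0.0814  0.0218] F [-7.1  1.1 10.8] op 0.0106
[[-0.997, 0.072, -0.003], [0.072, 0.997, -0.001], [0.003, -0.001, -1.0]]
 t 49.3 turn about tool z -0.1 (heading 85.8->85.9, q6 now -100) shift mm x -2.2 y 0.6 z -0.0 tilt [-0.17 -0.05]
```

```bash
python3 -m handwheel '[-0.0015,0,0,0,0,0, -0.0015,0,0,0,0,0, 0,0,0,0,0,0, 0,0,0,0,0,0]'; python3 -m handwheel '[-0.0015,0,0,0,0,0, -0.001,0,0,0,0,0, 0,0,0,0,0,0, 0,0,0,0,0,0]'
```

```text
t: 49.7
tool_pos: [0.6345, -0.0816, 0.0218]
tool_rot: [-0.114, -3.137, 0.002]
contact_force: [-7.6, 0.6, 10.7]
opening: 0.0103
t: 50.1
tool_pos: [0.6346, -0.0816, 0.0218]
tool_rot: [-0.113, -3.13, 0.001]
contact_force: [-16.7, 1.1, 17.3]
opening: 0.0101
```

```bash
python3 -m handwheel '[0.001,0,0,0,0,0, 0,0,0,0,0,0, 0,0,0,0,0,0, 0,0,0,0,0,0, 0,0,-0.02,0,0,0, 0,0,-0.03,0,0,0, 0,0,-0.05,0,0,0, 0.05,0,-0.05,0,0,0, 0.05,0,-0.03,0,0,0, 0,0,0,0,0,0]' 0.4
python3 - <<'E'
from h import *
o=st(); im,d,P=shot('wrist','w8.png'); p=P.reshape(-1,3)
th=np.radians(-4.1); Re=np.array([[np.cos(th),-np.sin(th)],[np.sin(th),np.cos(th)]]); O=np.array([.6069,-.079])
f=p[(p[:,2]>.043)&(p[:,2]<.056)&(np.hypot(p[:,0]-.643,p[:,1]+.0815)<.05)]; r=rect(f[:,:2]); print('fin',len(f),r); print('fin centre enc (want 35.5,0)',(r[0]/1e3-O)@Re*1e3)
go(.4141,-.2012,.2,93.8)
E
```

```text
t: 51.1
tool_pos: [0.5583, -0.0749, 0.187]
tool_rot: [0.113, 3.133, -0.003]
contact_force: [0.8, -0.3, -0.7]
opening: 0.0512
51.1 [ 0.5583 -0.0749  0.187 ] F [ 0.8 -0.3 -0.7] op 0.0512
[[-0.997, 0.072, 0.007], [0.072, 0.997, -0.002], [-0.007, -0.002, -1.0]]
fin 770 (array([642.7, -82.4]), array([46.7, 11.7]), -4.0)
fin centre enc (want 35.5,0) [35.95147134 -0.83169015]
 t 51.1 turn about tool z -7.9 (heading 85.9->93.8, q6 now -101) shift mm x 153.1 y -116.4 z -15.2 tilt [ 0.3  -0.09]
```

View pics/w8.png

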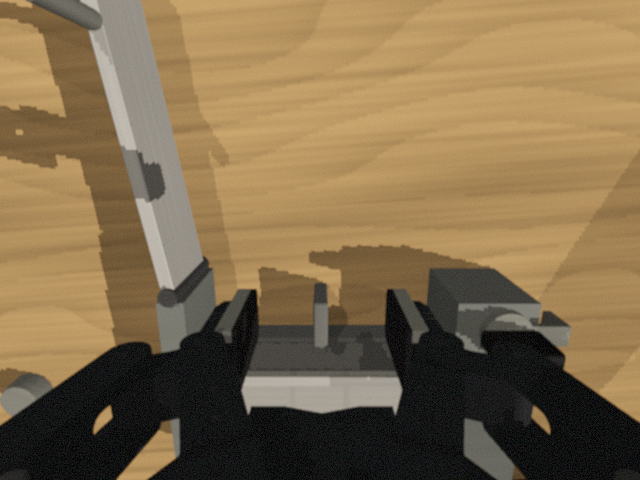

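Tray is home: fin at (321,315) points to the mouth, centre at 36/-1 mm in the enclosure frame. The door pull is at top left (70,8). Now to the pull.

```bash
python3 -m handwheel '[0,0,0,0,0,-7.9, 0.038,-0.029,0,0,0,0, 0.038,-0.029,0,0,0,0, 0.038,-0.029,0,0,0,0, 0.038,-0.029,0,0,0,0, 0,0,0,0,0,0, 0,0,0,0,0,0]' 0.4
python3 - <<'E'
from h import *
im,d,P=shot('wrist')
p=P.reshape(-1,3)
k=p[(p[:,2]>.12)&(p[:,2]<.14)&(np.hypot(p[:,0]-.414,p[:,1]+.2012)<.03)]; r=rect(k[:,:2]); print('pull',len(k),r, np.median(k[:,2]))
d=r[0]/1e3-np.array([.594,-.1884]); print(np.hypot(*d), np.degrees(np.arctan2(d[1],d[0]))%360-85.9)
go(r[0][0]/1e3,r[0][1]/1e3,.097,93.8)
E
```

```text
t: 51.85
tool_pos: [0.4148, -0.2013, 0.1808]
tool_rot: [0.099, -3.139, -0.002]
contact_force: [0.5, 0.5, 0.4]
opening: 0.0513
pull 431 (array([ 414.1, -201. ]), array([11.7, 11.4]), -43.0) 0.1287846082768229
0.18034070533298904 98.10639147162723
 t 51.9 turn about tool z -0.1 (heading 93.7->93.8, q6 now -129) shift mm x 1.3 y -0.2 z 84.0 tilt [-0.05  0.07]
```

```bash
python3 -m handwheel '[0.001,0,0.03,0,0,0, 0,0,0.03,0,0,0, 0,0,0.016,0,0,0, 0,0,0.006,0,0,0, 0,0,0,0,0,0, 0,0,0,0,0,0]' 0.4; python3 -m handwheel '[0,0,0,0,0,0, 0,0,0,0,0,0, 0,0,0,0,0,0, 0,0,0,0,0,0, 0,0,0,0,0,0, 0,0,0,0,0,0]' 1 40; python3 -m handwheel '[-0.0001,0.0063,0,0,0,2, -0.0004,0.0126,0,0,0,4, -0.0004,0.0126,0,0,0,4, -0.0004,0.0126,0,0,0,4, -0.0004,0.0126,0,0,0,4, -0.0004,0.0126,0,0,0,4, -0.0004,0.0126,0,0,0,4, -0.0004,0.0126,0,0,0,4, -0.0004,0.0126,0,0,0,4, -0.0004,0.0126,0,0,0,4, -0.0004,0.0126,0,0,0,4, -0.0004,0.0126,0,0,0,4, 0,0,0,0,0,0]';  python3 - <<'E'
from h import *
o=st(); d=o['tool_pos'][:2]-np.array([.594,-.1884]); print(np.hypot(*d), np.degrees(np.arctan2(d[1],d[0]))%360-85.9)
E
```

```text
t: 52.5
tool_pos: [0.4152, -0.2006, 0.1007]
tool_rot: [-0.105, 3.139, -0.001]
contact_force: [0.6, 0.1, -0.4]
opening: 0.0514
t: 53.1
tool_pos: [0.4147, -0.201, 0.1008]
tool_rot: [-0.103, 3.139, -0.001]
contact_force: [-0.4, -0.3, 6.4]
opening: 0.0107
t: 54.4
tool_pos: [0.4616, -0.0669, 0.1008]
tool_rot: [1.129, 2.929, 0.0]
contact_force: [2.3, -0.3, 5.4]
opening: 0.0109
54.4 [ 0.4616 -0.0669  0.1008] F [ 2.3 -0.3  5.4] op 0.0109
[[-0.741, 0.671, 0.002], [0.671, 0.741, -0.001], [-0.002, 0.001, -1.0]]
0.1796374303289699 51.55651149627428
```

```bash
python3 -m handwheel '[-0.0004,0.0126,0,0,0,4, -0.0004,0.0126,0,0,0,4, -0.0004,0.0126,0,0,0,4, -0.0004,0.0126,0,0,0,4, -0.0004,0.0126,0,0,0,4, -0.0004,0.0126,0,0,0,4, -0.0004,0.0126,0,0,0,4, -0.0004,0.0126,0,0,0,4, -0.0004,0.0126,0,0,0,4, -0.0004,0.0126,0,0,0,4, -0.0004,0.0126,0,0,0,4, -0.0002,0.0063,0,0,0,2, 0,0,0,0,0,0, 0,0,0,0,0,0]';  python3 - <<'E'
from h import *
o=st(); d=o['tool_pos'][:2]-np.array([.594,-.1884]); print(np.hypot(*d), np.degrees(np.arctan2(d[1],d[0]))%360-85.9)
E
python3 -m handwheel '[-0.0001,0.0063,0,0,0,2, 0,0.0031,0,0,0,1, 0,0.0031,0,0,0,1, 0,0.002,0,0,0,0, 0,0.002,0,0,0,0, 0,0,0,0,0,0, 0,0,0,0,0,0]'
python3 - <<'E'
from h import *
o=st(); d=o['tool_pos'][:2]-np.array([.594,-.1884]); print(np.hypot(*d), np.degrees(np.arctan2(d[1],d[0]))%360-85.9)
E
```

```text
t: 55.8
tool_pos: [0.5889, -0.009, 0.1008]
tool_rot: [2.184, 2.255, 0.0]
contact_force: [0.6, -3.1, 6.4]
opening: 0.0107
55.8 [ 0.5889 -0.009   0.1008] F [ 0.6 -3.1  6.4] op 0.0107
[[-0.032, 0.999, 0.002], [0.999, 0.032, -0.001], [-0.001, 0.002, -1.0]]
0.17951459317409355 5.722303532694596
t: 56.5
tool_pos: [0.6049, -0.0092, 0.1008]
tool_rot: [2.262, 2.178, -0.0]
contact_force: [-0.0, -1.0, 5.9]
opening: 0.0107
56.5 [ 0.6049 -0.0092  0.1008] F [-0.  -1.   5.9] op 0.0107
[[0.038, 0.999, 0.001], [0.999, -0.038, -0.001], [-0.001, 0.001, -1.0]]
0.17953929666810567 0.6135336136787259
```

```bash
python3 -m handwheel '[0,0.001,0,0,0,0.5, 0,0.001,0,0,0,0.5, 0,0.001,0,0,0,0.5, 0,0,0,0,0,0, 0,0,0,0,0,0]'; python3 -m handwheel '[0,0.001,0,0,0,0.3, 0,0.001,0,0,0,0, 0,0,0,0,0,0, 0,0,0,0,0,0]'
```

```text
t: 57.0
tool_pos: [0.6071, -0.0093, 0.1008]
tool_rot: [2.291, 2.149, -0.003]
contact_force: [-3.8, -2.6, 8.0]
opening: 0.0105
t: 57.4
tool_pos: [0.6071, -0.0093, 0.1008]
tool_rot: [-2.294, -2.141, 0.009]
contact_force: [-10.4, -1.2, 12.7]
opening: 0.0107
```

```bash
python3 -m handwheel '[0,0,0,0,0,0, 0,0,0,0,0,0, 0,0,0,0,0,0, 0,0,-0.03,0,0,0, 0,0,-0.05,0,0,0, 0.032,0.013,-0.02,0,0,0, 0.032,0.013,0,0,0,0, 0,0,0,0,0,0, 0,0,0,0,0,0]' 0.45
python3 - <<'E'
from h import *
im,d,P=shot('wrist')
p=P.reshape(-1,3)
k=p[(p[:,2]>.11)&(p[:,2]<.14)&(np.hypot(p[:,0]-.638,p[:,1]-.0535)<.04)]; r=rect(k[:,:2]); print('knob',r,np.median(k[:,2]))
k=p[(p[:,2]>.12)&(p[:,2]<.14)&(np.hypot(p[:,0]-.607,p[:,1]+.009)<.02)]; r2=rect(k[:,:2]) if len(k)>20 else None;print('pull',len(k),r2)
go(.6385,.0541,.096,r[2]-90)
im,d,P=shot('top');p=P.reshape(-1,3);k=p[(p[:,2]>.12)&(p[:,2]<.14)&(np.hypot(p[:,0]-.6055,p[:,1]+.0105)<.025)]; print('pull top (shut was 606,-10)',len(k), rect(k[:,:2]) if len(k)>5 else '')
E
```

```text
t: 58.3
tool_pos: [0.6398, 0.0542, 0.1988]
tool_rot: [-2.296, -2.143, 0.002]
contact_force: [-0.4, 0.4, -0.0]
opening: 0.0469
knob (array([638.8,  53.8]), array([42.6, 12.7]), 85.7) 0.11865286481720916
pull 358 (array([607.4,  -8.3]), array([12.2, 11.8]), -63.6)
 t 58.4 turn about tool z 0.3 (heading -4.0->-4.3, q6 now 2) shift mm x 0.4 y -1.0 z 102.6 tilt [-0.12 -0.02]
pull top (shut was 606,-10) 2
```

Door pull is back at its shut position (607,-8). Gripping the knob to relatch.

```bash
python3 -m handwheel '[0,-0.001,0.04,0,0,0.3, 0,0,0.03,0,0,0, 0,0,0.02,0,0,0, 0,0,0.01,0,0,0, 0,0,0,0,0,0, 0,0,0,0,0,0]' 0.45; python3 -m handwheel '[0,0,0,0,0,0, 0,0,0,0,0,0, 0,0,0,0,0,0, 0,0,0,0,0,0, 0,0,0,0,0,0, 0,0,0,0,0,0]' 1 40; python3 -m handwheel '[0,0,0,0,0,-4.5, 0,0,0,0,0,-4.5, 0,0,0,0,0,-4.5, 0,0,0,0,0,-4.5, 0,0,0,0,0,-4.5, 0,0,0,0,0,-4.5, 0,0,0,0,0,-4.5, 0,0,0,0,0,-4.5, 0,0,0,0,0,-4.5, 0,0,0,0,0,-4.5]'; python3 -m handwheel '[0,0,0,0,0,-4.5, 0,0,0,0,0,-4.5, 0,0,0,0,0,-4.5, 0,0,0,0,0,-4.5, 0,0,0,0,0,-4.5, 0,0,0,0,0,-4.5, 0,0,0,0,0,-4.5, 0,0,0,0,0,-4.5, 0,0,0,0,0,-4.5, 0,0,0,0,0,-2.5, 0,0,0,0,0,-2.5, 0,0,0,0,0,0, 0,0,0,0,0,0]'
python3 - <<'E'
from h import *
o=st(); print(o['wrist_torque']); go(.6385,.0541,.2,85.9)
E
```

```text
t: 59.0
tool_pos: [0.6397, 0.0534, 0.1008]
tool_rot: [2.304, 2.134, 0.001]
contact_force: [0.1, -0.2, 0.2]
opening: 0.047
t: 59.6
tool_pos: [0.6389, 0.0539, 0.1016]
tool_rot: [-2.303, -2.136, 0.001]
contact_force: [-5.5, -1.7, 6.9]
opening: 0.0121
t: 60.6
tool_pos: [0.6389, 0.0539, 0.1016]
tool_rot: [-1.306, -2.856, 0.001]
contact_force: [-5.3, -1.0, 5.4]
opening: 0.012
t: 61.9
tool_pos: [0.6388, 0.0539, 0.1016]
tool_rot: [-0.106, -3.139, 0.0]
contact_force: [-4.9, -0.1, 6.0]
opening: 0.0122
61.9 [0.6388 0.0539 0.1016] F [-4.9 -0.1  6. ] op 0.0122
[[-0.998, 0.068, -0.001], [0.068, 0.998, 0.0], [0.001, -0.0, -1.0]]
[-0.01462429  0.84332224 -0.25396725]
 t 61.9 turn about tool z 0.2 (heading 86.1->85.9, q6 now -88) shift mm x 0.3 y 0.2 z -98.4 tilt [-0.07  0.  ]
```

```bash
python3 -m handwheel '[0,0,0,0,0,0, 0,0,0,0,0,0, 0,0,0,0,0,0, 0,0,-0.03,0,0,0, 0,0,-0.05,0,0,0, 0.02,0,-0.04,0,0,0, 0.04,0,-0.02,0,0,0, 0.03,0,0,0,0,0, 0,0,0,0,0,0, 0,0,0,0,0,0]' 0.4
python3 - <<'E'
from h import *
im,d,P=shot('wrist','w9.png'); p=P.reshape(-1,3)
k=p[(p[:,2]>.11)&(p[:,2]<.14)&(np.hypot(p[:,0]-.638,p[:,1]-.0535)<.04)]; r=rect(k[:,:2]); print('knob',r,np.median(k[:,2]))
k=p[(p[:,2]>.12)&(p[:,2]<.14)&(np.hypot(p[:,0]-.607,p[:,1]+.009)<.02)]; print('pull',len(k),rect(k[:,:2]))
th=np.radians(-4.1); Re=np.array([[np.cos(th),-np.sin(th)],[np.sin(th),np.cos(th)]]); O=np.array([.6069,-.079])
f=p[(p[:,2]>.043)&(p[:,2]<.056)&(np.hypot(p[:,0]-.643,p[:,1]+.0815)<.05)]
if len(f)>20: r=rect(f[:,:2]); print('fin',len(f),r,(r[0]/1e3-O)@Re*1e3)
st()
E
```

```text
t: 62.9
tool_pos: [0.5493, 0.0599, 0.2399]
tool_rot: [0.105, 3.139, -0.0]
contact_force: [0.8, -0.7, 0.7]
opening: 0.0513
knob (array([638.3,  54.2]), array([41.8, 12. ]), -4.0) 0.11870724543323413
pull 0 (array([0., 0.]), array([0., 0.]), 0.0)
fin 774 (array([627.8, -74.3]), array([70.7, 38.2]), 7.2) [20.51047437  6.18226827]
62.95 [0.5497 0.0599 0.2397] F [ 0.2 -0.4  0.4] op 0.0513
[[-0.998, 0.067, 0.0], [0.067, 0.998, -0.0], [-0.0, -0.0, -1.0]]
```

View pics/w9.png

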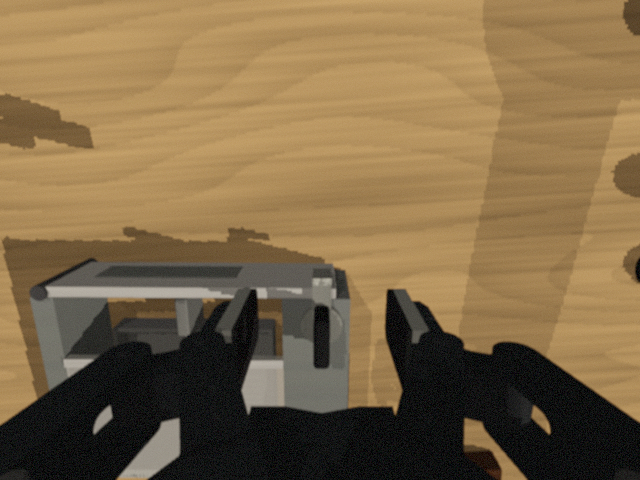

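Knob bar (321,335) lies along the enclosure axis, and the tongue at (322,285) is in front of the shut door. I'll withdraw and take a final top look.

```bash
python3 -m handwheel '[0.03,0.04,-0.01,0,0,0, 0.03,0.04,-0.01,0,0,0, 0.03,0.04,0,0,0,0, 0.01,0.04,0,0,0,0, 0,0.04,0,0,0,0, 0,0.04,0,0,0,0, 0,0,0,0,0,0, 0,0,0,0,0,0, 0,0,0,0,0,0]' 0.4
python3 - <<'E'
from h import *
im,d,P=shot('top','top2.png'); p=P.reshape(-1,3)
for n,(x,y),lo,hi in(('knob',(.6375,.0525),.11,.14),('pull',(.6055,-.0105),.12,.14),('t1',(.5563,.4324),.04,.08),('t2',(.4107,.4218),.04,.08),('sock',(.6334,.4162),.01,.03),('vk',(.7111,-.3869),.012,.03)):
    k=p[(p[:,2]>lo)&(p[:,2]<hi)&(np.hypot(p[:,0]-x,p[:,1]-y)<.04)]; print(n,len(k),*(rect(k[:,:2]) if len(k)>5 else ()))
E
```

```text
t: 63.85
tool_pos: [0.4672, 0.3038, 0.2589]
tool_rot: [-0.107, -3.139, 0.001]
contact_force: [0.0, -0.6, 0.0]
opening: 0.0514
knob 129 [637.4  52.5] [40.8 13.1] -4.2
pull 28 [605.4 -10.5] [10.3  9.8] -85.6
t1 302 [558.7 432.3] [42.3 36.4] -76.5
t2 46 [394.3 417.2] [27.1  7.8] -70.9
sock 286 [634.5 416.4] [57.3 48.8] -57.5
vk 232 [ 714.8 -389.1] [53.3 34.9] -83.1
```

View pics/top2.png

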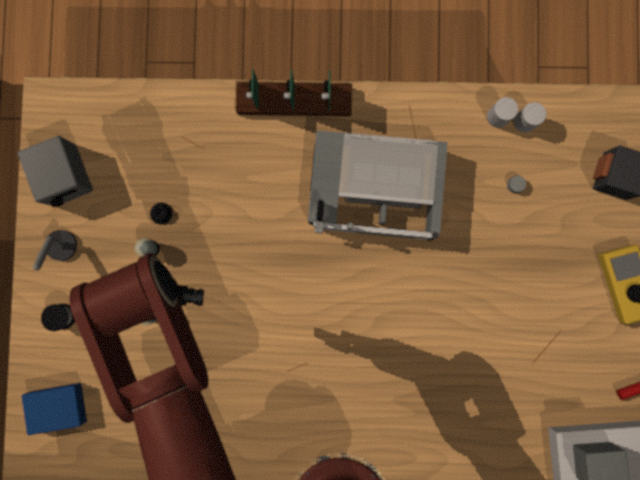

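Final top view: door shut with the pull at its starting reading, knob at -4.2° (latched), tray inside with its fin towards the door at (383,213), and no heatsink left on the desk. The arm is clear. Handing in.

```bash
python3 -c "
from station import ctrl
print(ctrl.finish_job())"
```

```text
the job is handed in; nothing more can be done
None
```

The job is handed in, and my last checks showed it done as asked. It took about 64 s of the 210 s, and no verdict was reported.

**What I did:** There were three heatsinks on the desk. I laid them side by side flat on the tray floor and turned the latch to released. I then swung the door to about 98° and slid the tray in by its fin until it met the back stop. After that I shut the door against its stop and turned the knob back until it resisted.

**Last checks:**
- **Heatsinks:** all three tops measured 35 mm above the desk before the tray was moved, so none is stacked. None is left on the desk in the final top view. Once the tray was under the cover I did not measure them again.
- **Tray:** it stopped against the back with the push force rising to 17 N. The fin centre was at 36 / -1 mm in the enclosure frame, against 35.5 / 0 wanted. That was measured just before I shut the door.
- **Door:** the pull is at (605.4, -10.5) mm, the same as at the start.
- **Latch:** the knob bar is at -4.0 to -4.2°, in line with the enclosure (about -4.1°), and the tongue is in front of the door.

**Checks that failed or were unclear:**
- **Tray fin:** the last wrist reading, taken with the door shut, was corrupted by the door and fingers (fin centre 20.5 / 6). I did not use it.
- **Tube 2:** the arm hid it in the final top view, so its reading there means nothing. The arm never worked near it, and it was in place in the earlier views.
- **Other bystanders:** tube 1, the socket and the volume knob read within 1 to 4 mm of their first measurements. I put that down to measuring noise.

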